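# Clear the worn blades of the root-wood carving bench into the sharps bin

### The arm

A 6-joint arm with a two-finger parallel gripper is mounted at the origin on the work surface. World frame = base frame: x ahead of the robot, y to its left, z up, the work surface at z = 0. Lengths are in m, angles in rad, forces in N, time in s.
With the tool pointing down it reaches from about 0.35 to 0.975 m from the base axis. Payload 4.9 kg.
Tool frame: the origin (TCP) lies on the centre line of the jaws, within the pads' length; the fingertips stand ctrl.tcp_to_tips ahead of it and the grasp point (between the pads) lies 3 mm ahead of it (ctrl.tcp_to_tips is the distance from the TCP to the fingertips, in m); z points along the fingers, y is the direction in which the jaws open and shut (so a half turn about z gives the same grasp; the last joint's range is limited). The gripper opens to 85 mm and grips with 20 to 120 N. Pads are 22 mm wide; open, the fingers measure 114 mm over their backs; the gripper's body (76 mm by 85 mm) begins 54 mm behind the grasp point. The pads swing forward as they close: fully open they stand 13 mm farther back than shut.
Start: joints at [0.986, 0.053, 1.613, -0, 1.476, -0.119], TCP at [0.281, 0.558, 0.253] pointing down, gripper open.
Joint ranges: [-3.01, 3.01], [-1.01, 2.22], [0.06, 2.58], [-1.02, 4.17], [0.09, 2.62], [-3.14, 3.14]. Speed limits (rad/s): [2.57, 2.57, 3.14, 3.14, 3.14, 3.14].

### API

Orientations are given as a rotation vector (axis times angle).
In Python, from station import ctrl, vision gives the robot as it stands.
- The arm moves only by the tool jog_arm, never from a script. Its argument "deltas" is a list of rows, each a list of 7 numbers: the turn, a rotation vector about the tool's x, y, z in rad, then the shift along the tool's x, y, z in cm, then the opening, from 0 (shut) to 1 (fully open). A call has 1 to 12 rows; each row shifts and turns the commanded pose from where the row before left it, along the tool's axes as they then stand; what a row does not reach is not made up. A row lasts 1/12 s, in which the tool goes at most 41.7 mm and 7.16 degrees, less where a joint would pass 70% of its speed; a pose out of reach is approached as far as the arm can. A call with a gripper value outside its range is refused whole. The fingers move at their own pace and stop on an object; "grip_force" is the grip in N (left out, the last holds). Time passes only in rows, so rows that do not move let the fingers close. It gives the time, the measured TCP pose, the force and the opening at its end, in the units of the state.
- ctrl.get_obs(): the state, without advancing time (a new reading comes with each control period).
- vision.get_image(name): name is "scene" or "top" or "wrist"; returns (picture, depth): 480x640x3 uint8, red, green, blue; 480x640 float32, m along the optical axis (not along the pixel's ray), 0 where there is no reading.
- vision.calibration(name): a dict with "fx", "fy", "cx", "cy" (pixels), "rvec" (rotation vector, rad) and "tvec" (3), from world to camera coordinates, as OpenCV has them; the wrist camera has in their place "hand_eye" (4x4, takes a point from camera to tool coordinates, whose origin is the TCP and whose axes are the flange's). Camera axes: x right, y down, z forward; pixel columns grow to the right and rows downward; lengths in m; the calibration is good to about 2 mm. A picture is of the moment at which its call begins: read the wrist's pose just before it. calibration takes no time and is no camera call.
- ctrl.finish_job(): hands the job in, once; it reports no verdict.
The state is a dict: "t": time; "q": joint angles; "dq": joint speeds; "effort": joint torques, N m; "tool_pos": TCP position; "tool_rot": TCP orientation; "contact_force": force on the tool from outside, world axes, zero at the start; "wrist_torque": the same for the moment, N m; "opening": finger opening in m.
Only numpy, scipy, OpenCV 4.12 (cv2) and the standard library are available. Lean on these libraries where they do the work, as an engineer would, in place of code of your own. Each camera call takes 0.05 s, during which the arm holds its last target. There are 200 camera calls.

### The job

Clear away the worn carver blades: tip those on the sorting tray into the steel cup and put the stray ones from the bench in with them, so that all lie together in the cup as it stands upright. Then take the cup to the sharps bin, push the sprung flap down with the rim of its beak and tip all the blades through. Finally stand the empty cup upright on its cork mat, with the tray flat on the bench, the flap sprung shut, and the other tools left where they lie.

Things in the scene. Friction and masses are not known exactly. Their poses are not given: they have to be found in the camera images.
- t1_mid (a point): worn blade of a power carver, on the tray at the start, or absent: a dark steel shank block, 20 mm long, 12 mm high and 14 mm wide, and a 5 mm thick flat blade, 2 mm wider, that stands 26 mm out of its +x end, level with its underside. 18 g. The point is the middle of the shank, x the long axis, z up as it lies at the start
- t2_mid (a point): worn blade of a power carver, on the tray at the start, or absent: a dark steel shank block, 20 mm long, 10 mm high and 12 mm wide, and a 5 mm thick flat blade, 2 mm wider, that stands 26 mm out of its +x end, level with its underside. 18 g. The point is the middle of the shank, x the long axis, z up as it lies at the start
- t3_mid (a point): worn blade of a power carver, on the tray at the start, or absent: a dark steel shank block, 20 mm long, 12 mm high and 16 mm wide, and a 5 mm thick flat blade, 2 mm wider, that stands 26 mm out of its +x end, level with its underside. 18 g. The point is the middle of the shank, x the long axis, z up as it lies at the start
- t4_mid (a point): worn blade of a power carver, on the tray at the start, or absent: a dark steel shank block, 20 mm long, 12 mm high and 14 mm wide, and a 5 mm thick flat blade, 2 mm wider, that stands 26 mm out of its +x end, level with its underside. 18 g. The point is the middle of the shank, x the long axis, z up as it lies at the start
- s1_mid (a point): worn blade of a power carver, stray on the bench at the start, or absent: a dark steel shank block, 20 mm long, 12 mm high and 14 mm wide, and a 5 mm thick flat blade, 2 mm wider, that stands 26 mm out of its +x end, level with its underside. 18 g. The point is the middle of the shank, x the long axis, z up as it lies at the start
- s2_mid (a point): worn blade of a power carver, stray on the bench at the start, or absent: a dark steel shank block, 20 mm long, 10 mm high and 12 mm wide, and a 5 mm thick flat blade, 2 mm wider, that stands 26 mm out of its +x end, level with its underside. 18 g. The point is the middle of the shank, x the long axis, z up as it lies at the start
- s3_mid (a point): worn blade of a power carver, stray on the bench at the start, or absent: a dark steel shank block, 20 mm long, 12 mm high and 16 mm wide, and a 5 mm thick flat blade, 2 mm wider, that stands 26 mm out of its +x end, level with its underside. 18 g. The point is the middle of the shank, x the long axis, z up as it lies at the start
- cup_floor (a point): middle of the steel cup's inner floor, 2.5 mm above its underside. z up out of the mouth, +x the way it pours, handle to -y. Base 74 mm (x) by 94 (y), 55 mm high, walls 2.5 mm, upright at x = -37 and y = +-47 mm; on the +x side a beak rises at 40 degrees from the base edge (x = 37) to the lip (x = 102, at rim height). Mouth 134 by 89 mm; 140 g. Blades slide in it on slopes over 25 degrees
- cup_grip (a point): grasping point on the cup's wooden handle, axes of cup_floor, at (0, -118, 42.5) mm from it: a level eight-sided bar, 16 mm across flats (flats at 0, 45 and 90 degrees), along y, from 62 to 172 mm from the cup's middle, axis 45 mm above the cup's underside
- cup_lip (a point): middle of the rim at the tip of the cup's beak, axes of cup_floor, at (102, 0, 52.5) mm from it
- mat: square cork mat, 130 mm by 130 mm, 3 mm thick, fixed to the bench, the cup's place; origin under its middle
- tray_floor (a point): middle of the floor of the sorting tray, a steel pan like a shovel; x to its spout, z up. Floor 3 mm thick, x = -80 to 90 mm, 120 mm wide up to x = 20, then narrowing to the open spout, 78 mm wide, at x = 90. Walls 3 mm thick, 20 mm above the floor, at the back (-x) and sides, none at the spout. 170 g. Blades slide on it at tilts over 25 degrees
- tray_grip (a point): grasping point on the tray's wooden handle, axes of tray_floor, at (-125, 0, 31) mm from it: a level eight-sided bar, 16 mm across flats, along x, from x = -190 to -92 mm, axis 34 mm above the tray's underside
- tray_spout (a point): middle of the floor's edge at the open spout, axes of tray_floor, at (90, 0, 0) mm from it
- bin_sill (a point): middle of the flap's hinge line, on top of the sharps bin's front edge, 170 mm above the bench. +x into the bin (the way to pour), y along the hinge, z up. The level flap, a steel plate 128 mm wide, covers the opening from x = 2 to 116 mm. A collar stands round it: 20 mm high at the sides (inner faces y = +-68 mm), 34 mm at the back (x = 123), none in front, where the lid's sill is 14 mm deep
- bin_floor (a point): middle of the inner floor of the sharps bin, 5 mm above the bench, axes of bin_sill, which lies at (-83, 0, 165) mm from it. The bin is fixed: a clear plastic tub with a grey lid, 190 mm (x) by 170 mm (y), 170 mm high, walls 5 mm
- flap (a joint): angle of the bin's flap: 0 shut (level), growing as its rear edge swings down into the bin, to 1.25 rad. A spring shuts it: some 2 N starts it and 4 N holds it at 1 rad, pressed 45 mm behind the hinge; blades lying on it do not open it
- tape_roll: paper tape roll, 60 mm across, 22 mm high, origin under its centre; not part of the job
- tape_measure: teal tape measure, 64 x 36 x 58 mm high, origin under its centre; not part of the job
- bench_brush: flat brush with a wooden handle, 200 mm long, lying along its x, 20 mm thick, origin under its middle; not part of the job
- gouge: carving gouge, wooden handle and steel blade, 200 mm long, lying along its x, 24 mm thick, origin under its middle; not part of the job

How it is judged:
By the outcome, as a careful person would: the job done as asked, in the order asked, and still so for the second after the job is handed in, with the robot touching nothing.
Of t1, t2, t3, t4 only 2 to 4 are there at a start; the rules pass over those that are not, and their reading is None.
Of s1, s2, s3 only 2 to 3 are there at a start; the rules pass over those that are not, and their reading is None.
At some moment in a run one of s1, s2, s3, cup may be knocked a few centimetres aside while the robot is not near it.
It also fails if it takes over 208 s, if anything falls off the work surface, if the arm or the gripper's body presses on something with over 40 N, if the wrist force passes 120 N, or if a joint passes its speed limit or range.

## Working session

There is one attempt and no reset: what is moved stays moved. The work goes in short steps, Python scripts to look and compute and a tool call to move; the robot and the scene stay as the last step left them, time stands still between calls to the robot, and variables do not carry over. Pictures are saved under pics/ and viewed, about 12 in all and at most 16, crops included, and the job is handed in when it is done.

Besides the shell and the picture viewer there is one more tool, called after "Request:" in YAML: its name, and indented under it one key for each argument. jog_arm: Moves the arm, as the interface text tells. Its arguments: {"type":"object","properties":{"deltas":{"type":"array"},"grip_force":{"type":"number"}},"required":["deltas"]}

```bash
ls; mkdir -p pics; cat > h.py <<'E'
import numpy as np, cv2
from station import ctrl, vision
from scipy.spatial.transform import Rotation as R
def cam(name):
    o=ctrl.get_obs(); im,d=vision.get_image(name); c=vision.calibration(name)
    if 'rvec' in c:
        Rc=R.from_rotvec(np.ravel(c['rvec'])).as_matrix(); T=np.eye(4); T[:3,:3]=Rc.T; T[:3,3]=-Rc.T@np.ravel(c['tvec'])
    else:
        B=np.eye(4); B[:3,:3]=R.from_rotvec(o['tool_rot']).as_matrix(); B[:3,3]=o['tool_pos']; T=B@np.array(c['hand_eye'])
    v,u=np.mgrid[0:480,0:640]
    P=np.stack([(u-c['cx'])/c['fx']*d,(v-c['cy'])/c['fy']*d,d],-1)@T[:3,:3].T+T[:3,3]
    P[d==0]=np.nan
    return im,d,P,T,c
def save(n,im): cv2.imwrite('pics/'+n+'.png',cv2.cvtColor(im,cv2.COLOR_RGB2BGR))
E
python3 - <<'E'
from h import *
o=ctrl.get_obs(); print(o, ctrl.tcp_to_tips)
for n in('top','scene'):
    im,d,P,T,c=cam(n); save(n+'0',im); np.savez('/tmp/'+n,im=im,P=P); print(n,T.round(3).tolist(),c['fx'])
E
```

```text
pics
{'t': 0.0, 'q': array([ 9.85981585e-01,  5.33462555e-02,  1.61430801e+00, -1.73430239e-05,
        1.47601603e+00, -1.18967055e-01]), 'dq': array([ 1.65975604e-04, -4.32599663e-04, -2.74386966e-05, -1.23792266e-03,
       -1.00672670e-03,  8.28961059e-04]), 'effort': array([-2.02493924e-03, -3.93673217e+01, -3.70185471e+01, -2.76090259e-04,
        7.16859824e-03, -3.36882010e-05]), 'tool_pos': array([0.28039569, 0.55791385, 0.25206119]), 'tool_rot': array([-0.72498864, -3.05607416,  0.00307224]), 'contact_force': array([ 0.32567842,  0.19327315, -0.33474735]), 'wrist_torque': array([0.00525558, 0.01892212, 0.03692273]), 'opening': 0.0857468929951195} 0.022
top [[-0.076, -0.975, 0.209, 0.332], [-0.997, 0.073, -0.019, 0.043], [0.003, -0.21, -0.978, 1.262], [0.0, 0.0, 0.0, 1.0]] 526.2808208325054
scene [[-0.794, 0.46, -0.397, 1.013], [0.608, 0.609, -0.51, 0.584], [0.007, -0.646, -0.763, 0.978], [0.0, 0.0, 0.0, 1.0]] 579.6482433121669
```

View pics/top0.png

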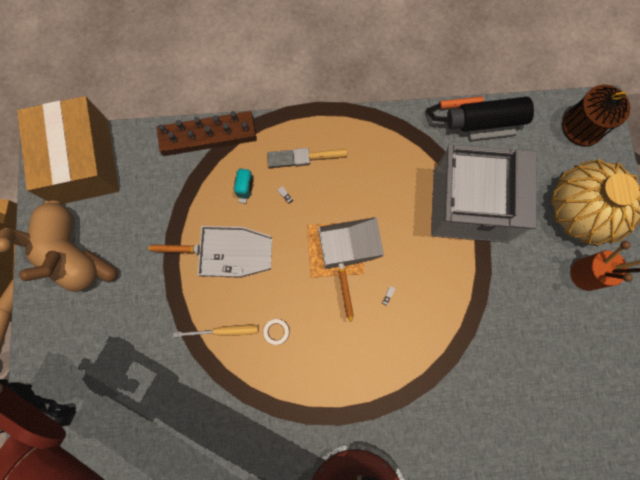

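View pics/scene0.png

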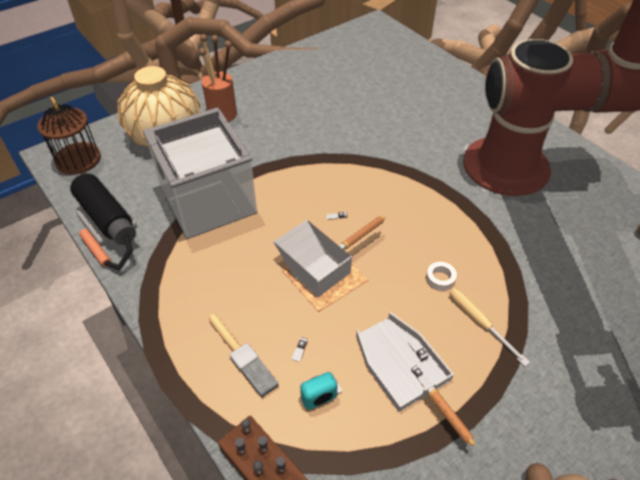

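```bash
python3 - <<'E'
from h import *
z=np.load('/tmp/top.npz'); im,P=z['im'],z['P']
save('crop1',cv2.resize(im[130:350,140:550],None,fx=1.95,fy=1.95,interpolation=cv2.INTER_CUBIC))
hsv=cv2.cvtColor(im,cv2.COLOR_RGB2HSV)
def pr(n,u,v): print(n,(u,v),P[v,u].round(4), hsv[v,u])
for n,u,v in [('bench',300,370),('trayfloor',235,245),('spoutmid',270,250),('trayhandleA',152,249),('B',190,250),('cupfloor',340,245),('cuphandleA',343,275),('B',349,317),('s',286,194),('s',389,294),('flap',480,185),('sillfront',446,190),('tm',242,185),('tab',242,201),('mat',315,262),('t',218,256),('t',226,268)]: pr(n,u,v)
# top heights map summary: bin top points
m=(P[...,2]>.14)&(P[...,2]<.23)&(np.arange(640)[None]>420)&(np.arange(640)[None]<550)&(np.arange(480)[:,None]<250)
Q=P[m]; print('bin ext',Q.min(0),Q.max(0))
m=(P[...,2]>.05)&(P[...,2]<.065)&(np.arange(640)[None]>310)&(np.arange(640)[None]<395)&(np.arange(480)[:,None]>200)&(np.arange(480)[:,None]<330)
Q=P[m]; print('cup rim',len(Q),Q.min(0),Q.max(0))
np.set_printoptions(precision=3,suppress=True,linewidth=200)
print('bin col z',P[150:245:6,480,2]); print('bin row',P[190,430:545:4][:,[1,2]].tolist())
E
```

```text
bench (300, 370) [ 0.2891  0.1039 -0.0018] [ 16 130 206]
trayfloor (235, 245) [0.5956 0.2419 0.0058] [ 11  28 183]
spoutmid (270, 250) [0.5772 0.1579 0.004 ] [ 14  39 185]
trayhandleA (152, 249) [0.5932 0.4317 0.0414] [ 13 190 162]
B (190, 250) [0.5846 0.343  0.039 ] [ 16 204 171]
cupfloor (340, 245) [ 0.576  -0.0126  0.0083] [ 14  30 186]
cuphandleA (343, 275) [ 0.4961 -0.0118  0.0541] [ 13 201 171]
B (349, 317) [ 0.3994 -0.0177  0.0512] [ 18 203 172]
s (286, 194) [0.715  0.1105 0.0063] [ 15  36 143]
s (389, 294) [ 0.4495 -0.1206 -0.001 ] [ 14  28 198]
flap (480, 185) [ 0.6554 -0.3208  0.1653] [ 15  28 181]
sillfront (446, 190) [ 0.6483 -0.2443  0.1698] [10 39 78]
tm (242, 185) [0.7297 0.2113 0.0573] [ 89 232 168]
tab (242, 201) [0.7048 0.22   0.0077] [ 12  32 174]
mat (315, 262) [0.5388 0.0509 0.0085] [ 15 179 184]
t (218, 256) [0.5706 0.283  0.0108] [ 12  30 112]
t (226, 268) [0.5393 0.2642 0.0145] [ 11  35 116]
bin ext [ 0.5505143  -0.45172468  0.14004434] [ 0.75312872 -0.23340284  0.20802075]
cup rim 853 [ 0.39228044 -0.10872938  0.05000321] [0.62699023 0.03761574 0.06456829]
bi
[... 702 characters left out ...]
7399527917, 0.1718103946302305], [-0.33175086131990916, 0.16679735280665775], [-0.34042847735581416, 0.16678550729067076], [-0.3484164473702509, 0.16870343749737993], [-0.35715341606123907, 0.1684909660977918], [-0.36482637739333623, 0.17113715075314428], [-0.4366489021600125, 0.00550627394146308], [-0.3805502252006192, 0.17513949252908234], [-0.38024481472692184, 0.19757974525658617], [-0.3998732500582025, 0.1699513640930419], [-0.40827789743671883, 0.17055034640927458], [-0.41700354337063117, 0.17036551353354246], [-0.4247077242908198, 0.17256967311894522], [-0.4340912525501197, 0.17085122815423448], [-0.519604519706236, -0.0019478086492763502], [-0.527906427791588, 0.0018389373309055657]]
```

View pics/crop1.png

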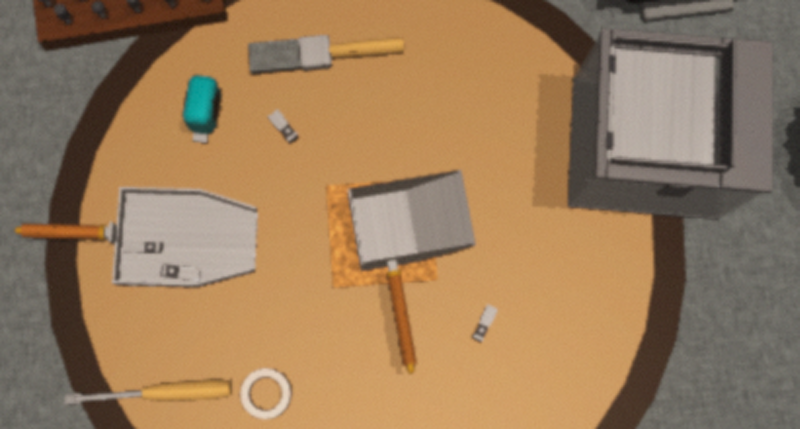

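```bash
cat >> h.py <<'E'
def ray(u,v,z,T,c):
    u=np.asarray(u,float);v=np.asarray(v,float)
    d=np.stack([(u-c['cx'])/c['fx'],(v-c['cy'])/c['fy'],np.ones_like(u)],-1)@T[:3,:3].T
    return T[:3,3]+d*((z-T[2,3])/d[...,2])[...,None]
def pca(Q):
    m=Q.mean(0); w,V=np.linalg.eigh(np.cov((Q-m).T)); a=V[:,-1]; s=(Q-m)@a; t=(Q-m)@V[:,0]
    return m,a,s.min(),s.max(),t.min(),t.max()
E
python3 - <<'E'
from h import *
np.set_printoptions(precision=4,suppress=True,linewidth=200)
for n in ['top']:
    im,d,P,T,c=cam(n)
    hsv=cv2.cvtColor(im,cv2.COLOR_RGB2HSV).astype(int); S=hsv[...,1];V=hsv[...,2]
    def reg(name,m,x0,x1,y0,y1,z):
        mm=np.zeros_like(m);mm[y0:y1,x0:x1]=m[y0:y1,x0:x1]
        v,u=np.nonzero(mm); Q=ray(u,v,z,T,c)[:,:2]; m_,a,s0,s1,t0,t1=pca(Q)
        print(name,len(u),'mean',m_,'mid',m_+a*(s0+s1)/2,'ax',a,np.degrees(np.arctan2(a[1],a[0])).round(1),'len',(s1-s0).round(4),'wid',(t1-t0).round(4))
    H=(S>186)&(V>90)
    reg('trayh',H,140,198,240,258,.042)
    reg('cuph',H,335,360,270,326,.056)
    low=S<75
    reg('s_a',low,270,300,180,208,.004); reg('s_b',low,378,402,282,310,.004)
    dark=(S<75)&(V<125)
    for nm,b in [('s_a',(270,300,180,208)),('s_b',(378,402,282,310)),('t1',(210,225,250,263)),('t2',(220,240,263,275))]:
        reg('dark '+nm,dark,*b,.012)
        x0,x1,y0,y1=b; print(V[y0:y1,x0:x1].min(), np.median(V[y0:y1,x0:x1]))
    # cup rim points by depth
    for lab,b,zz in [('cup',(312,395,205,280),(.045,.075)),]:
        x0,x1,y0,y1=b; Q=P[y0:y1,x0:x1].reshape(-1,3); Q=Q[(Q[:,2]>zz[0])&(Q[:,2]<zz[1])]; 
        r=cv2.minAreaRect(Q[:,:2].astype(np.float32)*1000); print(lab,r,len(Q))
    v,u=np.nonzero(low[190:290,180:290]); Q=ray(u+180,v+190,.01,T,c)[:,:2]; print('tray',cv2.minAreaRect(Q.astype(np.float32)*1000))
    x0,x1,y0,y1=440,530,140,250; Q=P[y0:y1,x0:x1].reshape(-1,3); 
    q=Q[(Q[:,2]>.184)]; print('collar',cv2.minAreaRect(q[:,:2].astype(np.float32)*1000))
    q=Q[(Q[:,2]>.15)]; print('lid',cv2.minAreaRect(q[:,:2].astype(np.float32)*1000))
    # manual pixels: lip corners
    for nm,uv,z in [('liptop',(140+463/1.95,130+172/1.95),.058),('lipbot',(140+473/1.95,130+245/1.95),.058),('backtop',(140+350/1.95,130+190/1.95),.058),('backbot',(140+361/1.95,130+268/1.95),.058),('spT',(140+257/1.95,130+209/1.95),.006),('spB',(140+255/1.95,130+270/1.95),.006),('binTL',(140+604/1.95,130+30/1.95),.17),('binBL',(140+572/1.95,130+205/1.95),.17),('binfrontB',(140+605/1.95,130+152/1.95),.17),('binBR',(140+772/1.95,130+210/1.95),.17),('binTR',(140+772/1.95,130+40/1.95),.17)]:
        print(nm,ray(np.array(uv[0]),np.array(uv[1]),z,T,c)[:2])
E
```

```text
trayh 240 mean [0.5912 0.3845] mid [0.5915 0.3879] ax [0.105  0.9945] 84.0 len 0.1021 wid 0.0157
cuph 255 mean [ 0.454  -0.0142] mid [ 0.4507 -0.0145] ax [-0.9952 -0.0983] -174.4 len 0.1173 wid 0.0159
s_a 91 mean [0.7159 0.1144] mid [0.715  0.1138] ax [-0.8259 -0.5639] -145.7 len 0.0432 wid 0.0148
s_b 98 mean [ 0.4474 -0.1186] mid [ 0.446  -0.1178] ax [-0.8525  0.5227] 148.5 len 0.0442 wid 0.0139
dark s_a 19 mean [0.7039 0.1076] mid [0.7028 0.107 ] ax [-0.906  -0.4233] -155.0 len 0.0194 wid 0.0095
85 189.0
dark s_b 12 mean [ 0.4368 -0.111 ] mid [ 0.4373 -0.1114] ax [-0.7773  0.6292] 141.0 len 0.012 wid 0.0084
104 205.0
dark t1 37 mean [0.5688 0.2838] mid [0.5687 0.2816] ax [0.0298 0.9996] 88.3 len 0.0217 wid 0.0127
84 178.0
dark t2 34 mean [0.5377 0.2603] mid [0.5377 0.2601] ax [0.1613 0.9869] 80.7 len 0.0149 wid 0.0144
84 181.0
cup ((555.8886108398438, -37.70691680908203), (134.5070037841797, 139.31886291503906), 5.43018913269043) 735
tray ((626.7281494140625, 244.77108764648438), (270.4385986328125, 214.59385681152344), 85.72205352783203)
collar ((655.2901611328125, -324.23486328125), (126.65319061279297, 145.7923126220703), 80.97528839111328)
lid ((651.7872314453125, -336.2685852050781), (182.22312927246094, 179.1092071533203), 80.81077575683594)
liptop [ 0.6239 -0.1037]
lipbot [ 0.5338 -0.107 ]
backtop [0.6118 0.0342]
backbot [0.5162 0.0281]
spT [0.6083 0.1516]
spB [0.5315 0.1583]
binTL [ 0.7496 -0.2651]
binBL [ 0.5509 -0.205 ]
binfrontB [ 0.6076 -0.2484]
binBR [ 0.529  -0.4218]
binTR [ 0.7235 -0.453 ]
```

```bash
cat >> h.py <<'E'
from scipy.linalg import logm, expm
def down(deg): # tool pointing down, tool y at angle deg in world
    a=np.radians(deg); y=np.array([np.cos(a),np.sin(a),0]); z=np.array([0,0,-1.]); return np.stack([np.cross(y,z),y,z],1)
def pose(p,Rm): T=np.eye(4);T[:3,:3]=Rm;T[:3,3]=p;return T
def cur():
    o=ctrl.get_obs(); return pose(o['tool_pos'],R.from_rotvec(o['tool_rot']).as_matrix())
def rows(A,B,n=None,g=1.0,name=''):
    D=np.linalg.inv(A)@B
    ang=np.linalg.norm(R.from_matrix(D[:3,:3]).as_rotvec()); 
    if n is None: n=int(np.ceil(max(np.linalg.norm(D[:3,3])/.037,np.degrees(ang)/6.5,1)))
    r=np.real(expm(np.real(logm(D))/n)); row=np.r_[R.from_matrix(r[:3,:3]).as_rotvec().round(4),(r[:3,3]*100).round(3)]
    print(name,'n=',n,'row',[float(x) for x in row]+[g]); return B
E
python3 - <<'E'
from h import *
A=cur()
o=ctrl.get_obs();q=o['q']
Rm=R.from_euler('ZYYZYZ',q) if 0 else R.from_euler('z',q[0])*R.from_euler('y',q[1]+q[2])*R.from_euler('z',q[3])*R.from_euler('y',q[4])*R.from_euler('z',q[5])
print(Rm.as_matrix().round(3)); print(A[:3,:3].round(3))
rows(A,pose([.70,.105,.19],down(124)),18,name='s_a hover')
print(vision.calibration('wrist'))
E
```

```text
[[-0.449 -0.893 -0.001]
 [-0.893  0.449 -0.001]
 [ 0.002  0.    -1.   ]]
[[-0.893  0.449 -0.001]
 [ 0.449  0.893 -0.001]
 [ 0.    -0.002 -1.   ]]
s_a hover n= 18 row [-0.0001, -0.0001, -0.0588, -2.351, -2.72, 0.348, 1.0]
{'fx': 344.72778076527464, 'fy': 344.72778076527464, 'cx': 320.70320202275593, 'cy': 239.14855074888771, 'hand_eye': array([[ 7.74385395e-04, -9.59750587e-01, -2.80852651e-01,
         7.04420941e-02],
       [ 9.99999685e-01,  7.92744853e-04,  4.82381529e-05,
         1.58956246e-04],
       [ 1.76347898e-04, -2.80852600e-01,  9.59750898e-01,
        -1.21094136e-01],
       [ 0.00000000e+00,  0.00000000e+00,  0.00000000e+00,
         1.00000000e+00]])}
```

Request:
jog_arm:
  deltas:
    - [0,0,-0.0588,-2.351,-2.72,0.348,0.6]
    - [0,0,-0.0588,-2.351,-2.72,0.348,0.6]
    - [0,0,-0.0588,-2.351,-2.72,0.348,0.6]
    - [0,0,-0.0588,-2.351,-2.72,0.348,0.6]
    - [0,0,-0.0588,-2.351,-2.72,0.348,0.6]
    - [0,0,-0.0588,-2.351,-2.72,0.348,0.6]
    - [0,0,-0.0588,-2.351,-2.72,0.348,0.6]
    - [0,0,-0.0588,-2.351,-2.72,0.348,0.6]
    - [0,0,-0.0588,-2.351,-2.72,0.348,0.6]
    - [0,0,-0.0588,-2.351,-2.72,0.348,0.6]
    - [0,0,-0.0588,-2.351,-2.72,0.348,0.6]
    - [0,0,-0.0588,-2.351,-2.72,0.348,0.6]
  grip_force: 30

```text
t: 1.15
tool_pos: [0.5095, 0.201, 0.2112]
tool_rot: [0.38, -3.118, 0.0]
contact_force: [-0.1, -0.4, 0.2]
opening: 0.0514
```

Request:
jog_arm:
  deltas:
    - [0,0,-0.0588,-2.351,-2.72,0.348,0.6]
    - [0,0,-0.0588,-2.351,-2.72,0.348,0.6]
    - [0,0,-0.0588,-2.351,-2.72,0.348,0.6]
    - [0,0,-0.0588,-2.351,-2.72,0.348,0.6]
    - [0,0,-0.0588,-2.351,-2.72,0.348,0.6]
    - [0,0,-0.0588,-2.351,-2.72,0.348,0.6]
    - [0,0,0,0,0,0,0.6]
    - [0,0,0,0,0,0,0.6]
    - [0,0,0,0,0,0,0.6]

```text
t: 1.9
tool_pos: [0.6997, 0.1053, 0.1899]
tool_rot: [0.916, -3.003, -0.001]
contact_force: [-0.3, -0.2, -0.1]
opening: 0.051
```

```bash
python3 - <<'E'
from h import *
im,d,P,T,c=cam('wrist'); save('w1',im); print(cur().round(4)); o=ctrl.get_obs();print(o['q'].tolist(),o['opening'],o['t'])
np.savez('/tmp/w1',im=im,P=P,T=T)
E
```

```text
[[-8.294e-01 -5.587e-01 -6.000e-04  6.994e-01]
 [-5.587e-01  8.294e-01  2.000e-04  1.057e-01]
 [ 4.000e-04  5.000e-04 -1.000e+00  1.906e-01]
 [ 0.000e+00  0.000e+00  0.000e+00  1.000e+00]]
[0.044813106217702854, 0.28363816377475715, 1.4602300411506957, 0.00019004033730135464, 1.3983616089026458, -2.1187904968466595] 0.051494254949616514 1.95
```

View pics/w1.png

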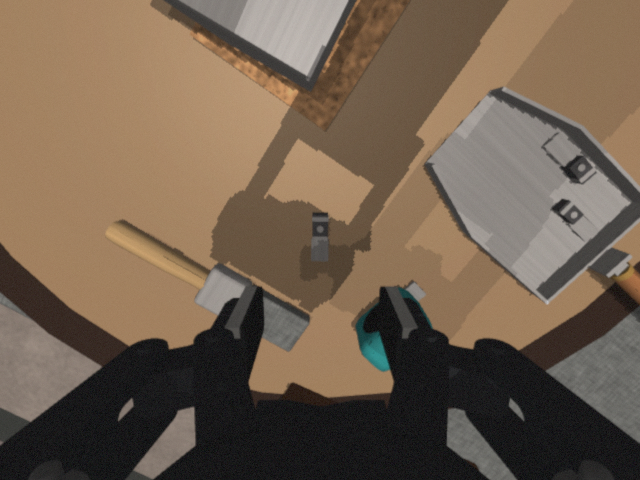

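```bash
python3 - <<'E'
from h import *
im,d,P,T,c=cam('wrist')
hsv=cv2.cvtColor(im,cv2.COLOR_RGB2HSV).astype(int); S=hsv[...,1];V=hsv[...,2]
print(S[224,310:331:2],V[224,310:331:2]); print(V[205:266:3,320],S[205:266:3,320])
m=np.zeros((480,640),bool); m[208:266,306:335]=S[208:266,306:335]<75
v,u=np.nonzero(m); Q=ray(u,v,.004,T,c)[:,:2]; mm,a,s0,s1,t0,t1=pca(Q); print(mm,a,s1-s0,t1-t0,'mid',mm+a*(s0+s1)/2)
for uv in [(320,224),(320,213),(320,236),(320,250)]: print(P[uv[1],uv[0]], ray(np.array(uv[0]),np.array(uv[1]),.011,T,c))
E
```

```text
[95 55 16  0 10 18 15  5 21 89 93] [107  69  47  48  51  57  51  49  49  86 104]
[171 166  91  41  96  97  50  97 105  69  57 101  84  82  78  78  81  77
  80  80  82] [98 98 95 19 16 16 15 11 15 18 13 15 12 19 20 16 16 10 16 92 96]
[0.71468163 0.11348859] [-0.83807501 -0.54555502] 0.04734243707383909 0.017062045579268936 mid [0.71471748 0.11351193]
[0.70232657 0.10613642 0.01210097] [0.70255111 0.10628573 0.011     ]
[0.69502002 0.10120238 0.00640377] [0.69421012 0.10066494 0.011     ]
[0.7116447  0.1124151  0.01177718] [0.71182719 0.11253666 0.011     ]
[0.72423348 0.12088799 0.00605267] [0.72288983 0.1199915  0.011     ]
```

Request:
jog_arm:
  deltas:
    - [0,0,0.003,-0.08,-0.04,3.3,0.5]
    - [0,0,0.003,-0.08,-0.04,3.3,0.5]
    - [0,0,0.003,-0.08,-0.04,3.3,0.5]
    - [0,0,0.003,-0.08,-0.04,3.3,0.5]
    - [0,0,0.003,-0.08,-0.04,3.3,0.5]
    - [0,0,0,0,0,0.1,0.5]
    - [0,0,0,0,0,0,0]
    - [0,0,0,0,0,0,0]
    - [0,0,0,0,0,0,0]
    - [0,0,0,0,0,0,0]
    - [0,0,0,0,0,0,0]
    - [0,0,0,0,0,0,0]
  grip_force: 40

```text
t: 3.0
tool_pos: [0.7051, 0.1061, 0.0265]
tool_rot: [-0.894, 3.01, -0.0]
contact_force: [-3.4, 0.7, 6.1]
opening: 0.0124
```

Request:
jog_arm:
  deltas:
    - [0,0,0,0,0,0,0]
    - [0,0,0,0,0,-2,0]
    - [0,0,0,0,0,-3.5,0]
    - [0,0,0,0,0,-3.5,0]
    - [0,0,0,0,0,-3.5,0]
    - [0,0,0,0,0,0,0]
    - [0,0,0,0,0,0,0]

```text
t: 3.58
tool_pos: [0.7066, 0.1058, 0.1541]
tool_rot: [-0.893, 3.005, -0.003]
contact_force: [0.1, -0.3, -0.7]
opening: 0.0126
```

```bash
python3 - <<'E'
from h import *
A=cur(); print(A.round(4)); o=ctrl.get_obs();print(o['q'].tolist(),o['opening'],o['t'])
# cup: mid (.567,-.003), x dir -84.4deg ; drop with blade axis
im,d,P,T,c=cam('wrist'); v0=im[200:300,260:380]; save('w2',im)
im,d,P,T,c=cam('top'); save('top2',im)
rows(A,pose([.562,.000,.14],down(96)),None,0,'to cup')
E
```

```text
[[-8.378e-01 -5.460e-01  7.300e-03  7.066e-01]
 [-5.460e-01  8.378e-01  2.000e-04  1.058e-01]
 [-6.200e-03 -3.900e-03 -1.000e+00  1.541e-01]
 [ 0.000e+00  0.000e+00  0.000e+00  1.000e+00]]
[0.04467609588863545, 0.324774999337742, 1.4730234072329202, -0.00015825918827966766, 1.3364692578369681, -2.103667673033497] 0.012603976389076238 3.5833
to cup n= 5 row [-0.0005, 0.0014, 0.0946, 3.511, -0.87, 0.27, 0]
```

```bash
python3 - <<'E'
from h import *
A=cur()
B=rows(A,pose([.554,.000,.13],down(96)),6,0,'to cup')
im=cv2.imread('pics/w2.png'); t=cv2.imread('pics/top2.png')
cv2.imwrite('pics/c2.png',np.hstack([im[100:400,200:500],cv2.resize(t[200:350,300:450],(300,300))]))
E
```

```text
to cup n= 6 row [0.0001, -0.0002, 0.0788, 3.002, -0.714, 0.316, 0]
```

View pics/c2.png

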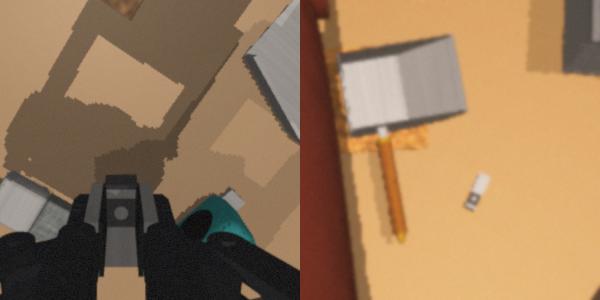

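Request:
jog_arm:
  deltas:
    - [0,0,0.0788,3.0,-0.71,0.32,0]
    - [0,0,0.0788,3.0,-0.71,0.32,0]
    - [0,0,0.0788,3.0,-0.71,0.32,0]
    - [0,0,0.0788,3.0,-0.71,0.32,0]
    - [0,0,0.0788,3.0,-0.71,0.32,0]
    - [0,0,0.0788,3.0,-0.71,0.32,0]
    - [0,0,0,0,0,0,0]
    - [0,0,0,0,0,0,0]

```text
t: 4.35
tool_pos: [0.5518, 0.0002, 0.1274]
tool_rot: [0.163, -3.132, -0.002]
contact_force: [-0.0, 0.4, 0.3]
opening: 0.0125
```

```bash
python3 - <<'E'
from h import *
A=cur(); print(A.round(4))
im,d,P,T,c=cam('wrist'); save('w3',im)
B=rows(A,pose([.554,.000,.042],down(96)),4,0,'dn')
E
```

```text
[[-9.946e-01 -1.038e-01 -5.200e-03  5.518e-01]
 [-1.038e-01  9.946e-01  8.000e-04  2.000e-04]
 [ 5.100e-03  1.300e-03 -1.000e+00  1.274e-01]
 [ 0.000e+00  0.000e+00  0.000e+00  1.000e+00]]
dn n= 4 row [0.0003, -0.0013, -0.0002, -0.062, -0.011, 2.134, 0]
```

View pics/w3.png

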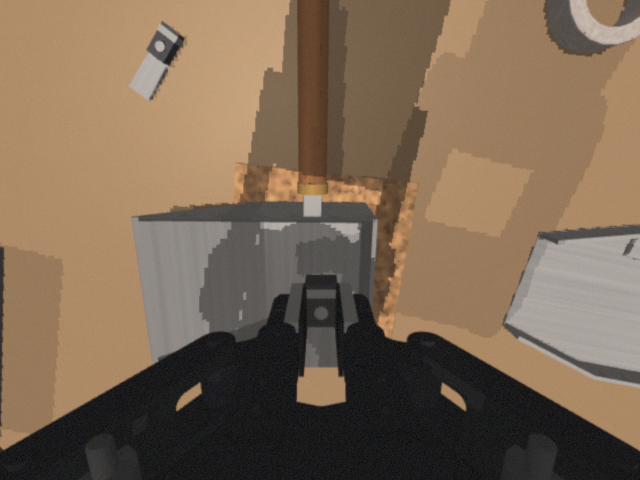

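Request:
jog_arm:
  deltas:
    - [0,0,0,-0.06,0,2.13,0]
    - [0,0,0,-0.06,0,2.13,0]
    - [0,0,0,-0.06,0,2.13,0]
    - [0,0,0,-0.06,0,2.13,0]
    - [0,0,0,0,0,0,0]
    - [0,0,0,0,0,0,0.3]
    - [0,0,0,0,0,0,0.3]
    - [0,0,0,0,0,0,0.3]
    - [0,0,0,0,0,-3,0.3]
    - [0,0,0,0,0,-3,0.3]
    - [0,0,0,0,0,-3,0.3]
    - [0,0,0,0,0,0,0.3]

```text
t: 5.4
tool_pos: [0.5623, 0.0, 0.1448]
tool_rot: [-0.164, 3.122, -0.004]
contact_force: [1.2, 0.3, 1.7]
opening: 0.0254
```

```bash
python3 - <<'E'
from h import *
np.set_printoptions(precision=4,suppress=True,linewidth=200)
A=cur(); print(A.round(4),ctrl.get_obs()['opening'])
im,d,P,T,c=cam('wrist'); save('w4',im)
hsv=cv2.cvtColor(im,cv2.COLOR_RGB2HSV).astype(int); S=hsv[...,1]
m=np.zeros((480,640),bool); m[5:115,110:200]=S[5:115,110:200]<75
v,u=np.nonzero(m); Q=ray(u,v,.004,T,c)[:,:2]; mm,a,s0,s1,t0,t1=pca(Q); print(len(u),mm,a,s1-s0,t1-t0,'mid',mm+a*(s0+s1)/2)
a=a*np.sign(a@[.85,-.52]); p=mm+a*(s0+s1)/2-a*.013; print('shank',p)
Hm=(S>150)&(hsv[...,2]>40); Hm[:, :285]=0;Hm[:,345:]=0;Hm[185:]=0; v,u=np.nonzero(Hm); print('handle',len(u),pca(ray(u,v,.056,T,c)[:,:2]))
yd=np.degrees(np.arctan2(a[1],a[0]))
B=rows(A,pose([p[0],p[1],.13],down(yd+90)),None,.5,'hover'); rows(B,pose([p[0],p[1],.0265],down(yd+90)),3,.5)
print(yd)
E
```

```text
[[-0.9944 -0.1049  0.0155  0.5623]
 [-0.1049  0.9945 -0.002   0.    ]
 [-0.0152 -0.0037 -0.9999  0.1448]
 [ 0.      0.      0.      1.    ]] 0.025377625416188723
1824 [ 0.4448 -0.1179] [-0.8796  0.4757] 0.04707993323551407 0.017198518011391165 mid [ 0.4454 -0.1182]
shank [ 0.4328 -0.1114]
handle 194 (array([ 0.4632, -0.0133]), array([-0.9949, -0.1008]), np.float64(-0.04779174917932691), np.float64(0.03809271647472411), np.float64(-0.006887693304167902), np.float64(0.007704054536937991))
hover n= 6 row [0.0002, 0.0026, 0.1002, 1.896, -2.181, 0.233, 0.5]
 n= 3 row [0.0, 0.0, -0.0, 0.0, 0.0, 3.45, 0.5]
-28.40770965144467
```

View pics/w4.png

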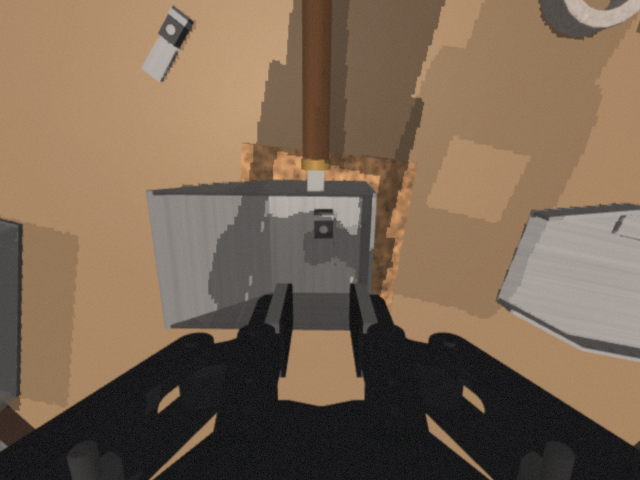

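Request:
jog_arm:
  deltas:
    - [0,0,0.1,1.9,-2.18,0,0.5]
    - [0,0,0.1,1.9,-2.18,0,0.5]
    - [0,0,0.1,1.9,-2.18,0,0.5]
    - [0,0,0.1,1.9,-2.18,0,0.5]
    - [0,0,0.1,1.9,-2.18,0,0.5]
    - [0,0,0.1,1.9,-2.18,0,0.5]
    - [0,0,0,0,0,0,0.5]
    - [0,0,0,0,0,0,0.5]
    - [0,0,0,0,0,0,0.5]

```text
t: 6.2
tool_pos: [0.4276, -0.1107, 0.1356]
tool_rot: [0.769, 3.045, 0.0]
contact_force: [0.9, 0.4, -0.2]
opening: 0.0428
```

```bash
python3 - <<'E'
from h import *
np.set_printoptions(precision=4,suppress=True,linewidth=200)
A=cur(); print(A.round(4),ctrl.get_obs()['opening'])
im,d,P,T,c=cam('wrist'); save('w5',im)
hsv=cv2.cvtColor(im,cv2.COLOR_RGB2HSV).astype(int); S=hsv[...,1]
m=np.zeros((480,640),np.uint8); b=(190,330,285,355); m[b[0]:b[1],b[2]:b[3]]=S[b[0]:b[1],b[2]:b[3]]<75
n,l,st,ce=cv2.connectedComponentsWithStats(m); print(st,ce)
k=min(range(1,n),key=lambda i:abs(st[i,4]-1800) if st[i,4]>300 else 1e9); v,u=np.nonzero(l==k)
Q=ray(u,v,.004,T,c)[:,:2]; mm,a,s0,s1,t0,t1=pca(Q); print(len(u),s1-s0,t1-t0)
a=a*np.sign(a@[.85,-.52]); p=mm+a*(s0+s1)/2-a*.013; print('shank',p)
yd=np.degrees(np.arctan2(a[1],a[0]));print(yd)
B=rows(A,pose([p[0],p[1],.0265],down(yd+90)),4,.5)
E
```

```text
[[-0.8801  0.4748  0.0012  0.4276]
 [ 0.4748  0.8801 -0.0002 -0.1107]
 [-0.0011  0.0004 -1.      0.1356]
 [ 0.      0.      0.      1.    ]] 0.04278164142485029
[[     0      0    640    480 306185]
 [   313    229     21     58   1015]] [[319.4861 239.4372]
 [323.7054 258.4571]]
1015 0.047436122323900085 0.01497130053519986
shank [ 0.4351 -0.1111]
-31.077395569979238
 n= 4 row [0.0001, 0.0003, 0.0119, -0.168, 0.082, 2.727, 0.5]
```

Request:
jog_arm:
  deltas:
    - [0,0,0.012,-0.17,0.08,2.73,0.5]
    - [0,0,0.012,-0.17,0.08,2.73,0.5]
    - [0,0,0.012,-0.17,0.08,2.73,0.5]
    - [0,0,0.012,-0.17,0.08,2.73,0.5]
    - [0,0,0,0,0,0,0.5]
    - [0,0,0,0,0,0,0]
    - [0,0,0,0,0,0,0]
    - [0,0,0,0,0,0,0]
    - [0,0,0,0,0,0,0]
    - [0,0,0,0,0,0,0]
    - [0,0,0,0,0,0,0]
    - [0,0,0,0,0,-1,0]

```text
t: 7.25
tool_pos: [0.4337, -0.1109, 0.0355]
tool_rot: [-0.842, -3.024, -0.0]
contact_force: [0.0, -0.1, -0.7]
opening: 0.0097
```

Request:
jog_arm:
  deltas:
    - [0,0,0,0,0,-3.5,0]
    - [0,0,0,0,0,-3.5,0]
    - [0,0,0,0,0,-3,0]
    - [0,0,0,0,0,0,0]
    - [0,0,0,0,0,0,0]

```text
t: 7.67
tool_pos: [0.436, -0.1119, 0.1391]
tool_rot: [0.841, 3.021, -0.002]
contact_force: [0.5, -0.1, -0.9]
opening: 0.0101
```

```bash
python3 - <<'E'
from h import *
A=cur(); o=ctrl.get_obs(); print(A.round(4),o['opening'],o['q'].tolist())
im,d,P,T,c=cam('top'); save('top6',im)
hsv=cv2.cvtColor(im,cv2.COLOR_RGB2HSV).astype(int); H=(hsv[...,1]>186)&(hsv[...,2]>90); m=np.zeros_like(H); m[270:326,325:370]=H[270:326,325:370]
v,u=np.nonzero(m); print('cuph',pca(ray(u,v,.056,T,c)[:,:2]))
B=rows(A,pose([.550,.012,.13],down(96)),None,0,'to cup')
E
```

```text
[[-8.560e-01  5.169e-01  5.100e-03  4.360e-01]
 [ 5.169e-01  8.560e-01 -2.500e-03 -1.119e-01]
 [-5.700e-03  5.000e-04 -1.000e+00  1.391e-01]
 [ 0.000e+00  0.000e+00  0.000e+00  1.000e+00]] 0.010117586623910286 [-0.4167412374352354, -0.2899775060244776, 2.122110506449761, -0.0001839866696085053, 1.3037691062554198, -1.444268696103972]
cuph (array([ 0.45197477, -0.01442788]), array([-0.99534165, -0.09641053]), np.float64(-0.056938694068155084), np.float64(0.060300183360634696), np.float64(-0.0071575248198003484), np.float64(0.00815856169377269))
to cup n= 6 row [-0.0002, 0.0009, -0.108, -1.293, 2.544, 0.156, 0]
```

```bash
python3 - <<'E'
from h import *
im,d,P,T,c=cam('wrist'); save('w6',im[230:430,200:440])
E
```

```text
(no output)
```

View pics/w6.png

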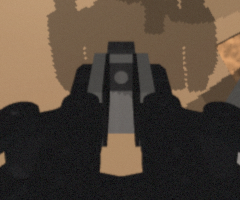

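Request:
jog_arm:
  deltas:
    - [0,0,-0.108,-1.1,2.02,0.13,0]
    - [0,0,-0.108,-1.1,2.02,0.13,0]
    - [0,0,-0.108,-1.1,2.02,0.13,0]
    - [0,0,-0.108,-1.1,2.02,0.13,0]
    - [0,0,-0.108,-1.1,2.02,0.13,0]
    - [0,0,-0.108,-1.1,2.02,0.13,0]
    - [0,0,0,0,0,0,0]
    - [0,0,0,0,0,0,0]

```text
t: 8.43
tool_pos: [0.528, -0.0132, 0.1259]
tool_rot: [0.165, -3.133, -0.001]
contact_force: [-0.5, -0.3, -0.5]
opening: 0.0101
```

```bash
python3 - <<'E'
from h import *
A=cur(); print(A.round(4))
rows(A,pose([.553,-.022,.046],down(96)),4,0,'dn')
E
```

```text
[[-9.944e-01 -1.053e-01 -4.600e-03  5.280e-01]
 [-1.053e-01  9.944e-01  4.000e-04 -1.320e-02]
 [ 4.500e-03  9.000e-04 -1.000e+00  1.259e-01]
 [ 0.000e+00  0.000e+00  0.000e+00  1.000e+00]]
dn n= 4 row [0.0002, -0.0011, 0.0002, -0.603, -0.286, 1.997, 0]
```

Shift sideways first (one row), then straight down, release, lift.

Request:
jog_arm:
  deltas:
    - [0,0,0,-2.4,-1.1,0,0]
    - [0,0,0,0,0,0,0]
    - [0,0,0,0,0,2.66,0]
    - [0,0,0,0,0,2.66,0]
    - [0,0,0,0,0,2.66,0]
    - [0,0,0,0,0,0,0]
    - [0,0,0,0,0,0,0.3]
    - [0,0,0,0,0,0,0.3]
    - [0,0,0,0,0,0,0.3]
    - [0,0,0,0,0,-3,0.3]
    - [0,0,0,0,0,-3.5,0.3]
    - [0,0,0,0,0,-3.5,0.3]

```text
t: 9.43
tool_pos: [0.5543, -0.0225, 0.151]
tool_rot: [-0.164, 3.136, -0.0]
contact_force: [0.8, -0.3, 0.2]
opening: 0.0252
```

Request:
jog_arm:
  deltas:
    - [0,0,0,0,0,-2,0.4]
    - [0,0,0,0,0,0,0.5]
    - [0,0,0,0,0,0,0.5]
    - [0,0,0,0,0,0,0.5]

```text
t: 9.77
tool_pos: [0.5542, -0.0224, 0.1689]
tool_rot: [-0.164, 3.137, -0.0]
contact_force: [0.1, -0.2, -0.6]
opening: 0.0426
```

```bash
python3 - <<'E'
from h import *
np.set_printoptions(precision=4,suppress=True,linewidth=200)
im,d,P,T,c=cam('wrist'); save('w7',im); A=cur(); print(A.round(4),ctrl.get_obs()['opening'],ctrl.get_obs()['t'])
E
```

```text
[[-0.9945 -0.1046 -0.0012  0.5537]
 [-0.1046  0.9945  0.0002 -0.0223]
 [ 0.0012  0.0003 -1.      0.1677]
 [ 0.      0.      0.      1.    ]] 0.04259762170898018 9.8167
```

View pics/w7.png

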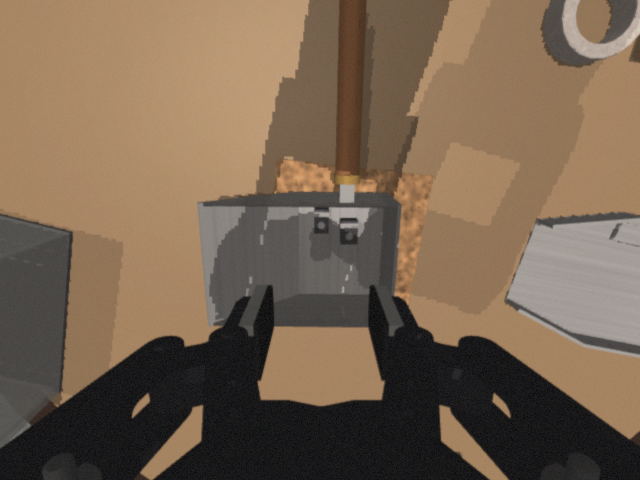

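```bash
python3 - <<'E'
from h import *
np.set_printoptions(precision=4,suppress=True,linewidth=200)
im,d,P,T,c=cam('top'); hsv=cv2.cvtColor(im,cv2.COLOR_RGB2HSV).astype(int); H=(hsv[...,1]>186)&(hsv[...,2]>90); m=np.zeros_like(H); m[240:258,140:198]=H[240:258,140:198]
v,u=np.nonzero(m); r=pca(ray(u,v,.042,T,c)[:,:2]); print('trayh',len(u),r)
A=cur()
B=rows(A,pose([.591,.373,.17],down(-5.5)),18,.5,'to tray')
E
```

```text
trayh 231 (array([0.5911, 0.3846]), array([0.1064, 0.9943]), np.float64(-0.04796437532845665), np.float64(0.05432643334295873), np.float64(-0.007842607255515286), np.float64(0.007278205231019852))
to tray n= 18 row [-0.0001, -0.0001, 0.0984, 1.5, 2.028, -0.014, 0.5]
```

Request:
jog_arm:
  deltas:
    - [0,0,0.0984,1.5,2.028,0,0.6]
    - [0,0,0.0984,1.5,2.028,0,0.6]
    - [0,0,0.0984,1.5,2.028,0,0.6]
    - [0,0,0.0984,1.5,2.028,0,0.6]
    - [0,0,0.0984,1.5,2.028,0,0.6]
    - [0,0,0.0984,1.5,2.028,0,0.6]
    - [0,0,0.0984,1.5,2.028,0,0.6]
    - [0,0,0.0984,1.5,2.028,0,0.6]
    - [0,0,0.0984,1.5,2.028,0,0.6]
    - [0,0,0.0984,1.5,2.028,0,0.6]
    - [0,0,0.0984,1.5,2.028,0,0.6]
    - [0,0,0.0984,1.5,2.028,0,0.6]

```text
t: 10.87
tool_pos: [0.4963, 0.2585, 0.1666]
tool_rot: [-1.615, -2.693, 0.004]
contact_force: [0.6, -0.5, 0.4]
opening: 0.0505
```

Request:
jog_arm:
  deltas:
    - [0,0,0.0984,1.5,2.028,0,0.6]
    - [0,0,0.0984,1.5,2.028,0,0.6]
    - [0,0,0.0984,1.5,2.028,0,0.6]
    - [0,0,0.0984,1.5,2.028,0,0.6]
    - [0,0,0.0984,1.5,2.028,0,0.6]
    - [0,0,0.0984,1.5,2.028,0,0.6]
    - [0,0.1,0,0,0,0,0.6]
    - [0,0.1,0,0,0,0,0.6]
    - [0,0.1,0,0,0,0,0.6]
    - [0,0.1,0,0,0,0,0.6]
    - [0,0,0,0,0,0,0.6]
    - [0,0,0,0,0,0,0.6]

```text
t: 11.87
tool_pos: [0.5911, 0.3715, 0.1661]
tool_rot: [-2.106, -1.909, -0.419]
contact_force: [0.1, -0.0, 0.4]
opening: 0.0511
```

```bash
python3 - <<'E'
from h import *
np.set_printoptions(precision=4,suppress=True,linewidth=200)
o=ctrl.get_obs();print(o['q'].tolist());print(cur().round(4).tolist())
E
```

```text
[0.3220675846051601, 0.17893373539999932, 1.6601735493021936, 0.3950934846794167, 1.1667900510824465, 0.28796197407635693]
[[0.091, 0.9953, 0.0341, 0.5911], [0.918, -0.0972, 0.3845, 0.3715], [0.386, -0.0037, -0.9225, 0.1661], [0.0, 0.0, 0.0, 1.0]]
```

Request:
jog_arm:
  deltas:
    - [0,-0.1,0,0,0,0,0.6]
    - [0,-0.1,0,0,0,0,0.6]
    - [0,-0.1,0,0,0,0,0.6]
    - [0,-0.1,0,0,0,0,0.6]
    - [0,0,0,0,0,0,0.6]
    - [0,0,0,0,0,0,0.6]
    - [0,0,0,0,0,0,0.6]

```text
t: 12.45
tool_pos: [0.5916, 0.3732, 0.168]
tool_rot: [-2.324, -2.113, -0.0]
contact_force: [0.2, -0.2, -0.1]
opening: 0.0512
```

```bash
python3 - <<'E'
from h import *
np.set_printoptions(precision=4,suppress=True,linewidth=200)
im,d,P,T,c=cam('wrist'); o=ctrl.get_obs();print(o['q'].tolist());A=cur();print(A.round(4).tolist())
save('w8',im)
hsv=cv2.cvtColor(im,cv2.COLOR_RGB2HSV).astype(int); H=((hsv[...,1]>165)&(hsv[...,2]>40)).astype(np.uint8)
n,l,st,ce=cv2.connectedComponentsWithStats(H)
for k in range(1,n):
    if st[k,4]>400:
        v,u=np.nonzero(l==k); r=pca(ray(u,v,.040,T,c)[:,:2]); print(st[k],r[0],r[1],r[2:],'mid',r[0]+r[1]*(r[2]+r[3])/2)
E
```

```text
[0.45549198331935514, 0.28347207586165774, 1.499430607969593, 0.0006680654594629472, 1.3591078685417926, 0.5512159303167631]
[[0.0957, 0.9954, -0.0007, 0.5916], [0.9954, -0.0957, 0.0004, 0.3726], [0.0003, -0.0007, -1.0, 0.1679], [0.0, 0.0, 0.0, 1.0]]
```

View pics/w8.png

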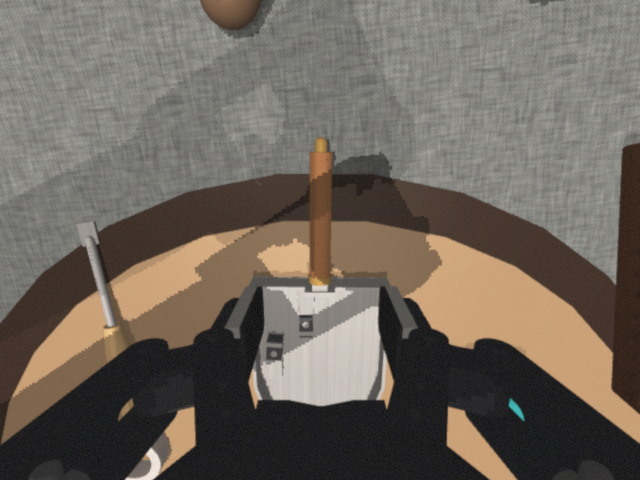

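```bash
cat > kin.py <<'E'
from h import *
from scipy.optimize import least_squares
Rz=lambda a:R.from_euler('z',a).as_matrix(); Ry=lambda a:R.from_euler('y',a).as_matrix()
def fk(q,p):
    a,off,h,b,L1,c_,L2,L3,w=p
    R1=Rz(q[0]); R3=R1@Ry(q[1]+q[2])@Rz(q[3]); M=R3@Ry(q[4])@Rz(q[5])@Rz(np.pi/2)
    x=R1@[a,off,h]+R1@Ry(q[1])@[b,0,L1]+R1@Ry(q[1]+q[2])@[c_,0,L2]+R3@[0,w,0]+M@[0,0,L3]
    return pose(x,M)
D=[([0.9859816,0.05334626,1.614308,-1.7e-5,1.476016,-.118967],[.28039569,.55791385,.25206119]),
([0.044813106217702854,0.28363816377475715,1.4602300411506957,0.00019004033730135464,1.3983616089026458,-2.1187904968466595],[.6994,.1057,.1906]),
([0.04467609588863545,0.324774999337742,1.4730234072329202,-0.00015825918827966766,1.3364692578369681,-2.103667673033497],[.7066,.1058,.1541]),
([-0.4167412374352354,-0.2899775060244776,2.122110506449761,-0.0001839866696085053,1.3037691062554198,-1.444268696103972],[.436,-.1119,.1391]),
([0.3220675846051601,0.17893373539999932,1.6601735493021936,0.3950934846794167,1.1667900510824465,0.28796197407635693],[.5911,.3715,.1661]),
([0.45549198331935514,0.28347207586165774,1.499430607969593,0.0006680654594629472,1.3591078685417926,0.5512159303167631],[.5916,.3726,.1679])]
x0=np.array([0,.074,.3,0,.4,0,.4,.2,0])
f=lambda p:np.r_[np.concatenate([fk(q,p)[:3,3]-x for q,x in D]),(p-x0)*1e-4]
PAR=least_squares(f,x0).x
LO=np.array([-3.01,-1.01,.06,-1.02,.09,-3.14]);HI=np.array([3.01,2.22,2.58,4.17,2.62,3.14])
def ik(T,q0):
    def g(q):
        F=fk(q,PAR); return np.r_[(F[:3,3]-T[:3,3])*5,R.from_matrix(F[:3,:3].T@T[:3,:3]).as_rotvec()]
    s=least_squares(g,np.clip(q0,LO+.001,HI-.001),bounds=(LO,HI)); return s.x,np.linalg.norm(s.fun)
E
python3 - <<'E'
from kin import *
np.set_printoptions(precision=4,suppress=True,linewidth=200)
print(PAR); print(np.array([fk(q,PAR)[:3,3]-x for q,x in D]))
im,d,P,T,c=cam('wrist')
for u,v in [(321.5,150),(319,280),(319,285),(321,143)]: print(ray(np.array(u),np.array(v),.042,T,c))
E
```

```text
[-0.0002  0.0741  0.238   0.0001  0.4264  0.0957  0.61    0.2575  0.0001]
[[-0. -0.  0.]
 [ 0. -0. -0.]
 [ 0.  0. -0.]
 [ 0. -0. -0.]
 [-0.  0.  0.]
 [ 0.  0.  0.]]
[0.5991 0.4356 0.042 ]
[0.588  0.3388 0.042 ]
[0.5876 0.3346 0.042 ]
[0.5992 0.4403 0.042 ]
```

```bash
cat > tray.py <<'E'
from kin import *
np.set_printoptions(precision=3,suppress=True,linewidth=200)
def frame(p,deg,tilt=0):  # x dir at deg; pour tilt about +y
    return pose(p,Rz(np.radians(deg))@Ry(np.radians(tilt)))
G=pose([-.118,0,.031+.001],np.array([[-1,0,0],[0,1,0],[0,0,-1.]]))
CUP=np.array([.567,-.003]); CX=np.array([np.cos(np.radians(-84.4)),np.sin(np.radians(-84.4))])
def spout(sx,z,tilt,deg=-84.4):
    s=np.r_[CUP+CX*sx,z]; F=frame([0,0,0],deg,tilt); F[:3,3]=s-F[:3,:3]@[.09,0,0]; return F@G
def tip(deg): # rotation about the spout edge, in tool frame
    S=np.linalg.inv(G)@pose([.09,0,0],np.eye(3)); return np.eye(4),S@pose([0,0,0],Ry(np.radians(deg)))@np.linalg.inv(S)
F0=frame([.578,.247,.003],-96.2)
E
python3 - <<'E'
from tray import *
A=cur(); B=F0@G; print(B)
rows(A,B,4,.6,'down')
U=B.copy();U[2,3]+=.10; rows(B,U,6,0,'lift'); V=spout(-.015,.085,0); rows(U,V,10,0,'xfer')
W=V.copy(); rows(*tip(24),8,0,'tip24'); rows(*tip(1),1,0,'tip1')
q=ctrl.get_obs()['q']
for n,X in [('grip',B),('up',U),('V',V),('t24',spout(-.015,.085,24)),('t40',spout(-.015,.085,40))]:
    q,e=ik(X,q); print(n,q,e)
E
```

```text
[[ 0.108  0.994  0.     0.591]
 [ 0.994 -0.108  0.     0.364]
 [ 0.     0.    -1.     0.035]
 [ 0.     0.     0.     1.   ]]
down n= 4 row [-0.0002, -0.0001, 0.003, -0.201, -0.004, 3.325, 0.6]
lift n= 6 row [0.0, 0.0, 0.0, 0.0, 0.0, -1.667, 0]
xfer n= 10 row [0.0, 0.0, -0.0206, -1.463, -0.433, 0.18, 0]
tip24 n= 8 row [0.0, 0.0524, 0.0, -0.196, 0.0, -1.084, 0]
tip1 n= 1 row [0.0, 0.0175, 0.0, -0.059, 0.0, -0.363, 0]
grip [ 0.445  0.415  1.575 -0.     1.152  0.554] 2.1711532062467717e-10
up [ 0.445  0.302  1.535 -0.     1.305  0.554] 2.2379596797745656e-11
V [ 0.255  0.087  1.814 -0.     1.241  0.157] 1.017677853699973e-14
t24 [ 0.017 -0.03   1.828  0.424  1.397 -0.166] 1.1517294133740417e-15
t40 [-0.157 -0.028  1.814  0.671  1.565 -0.332] 1.6766950745218883e-11
```

Request:
jog_arm:
  deltas:
    - [0,0,0.003,-0.2,0,3.33,0.6]
    - [0,0,0.003,-0.2,0,3.33,0.6]
    - [0,0,0.003,-0.2,0,3.33,0.6]
    - [0,0,0.003,-0.2,0,3.33,0.6]
    - [0,0,0,0,0,0,0.6]
    - [0,0,0,0,0,0,0]
    - [0,0,0,0,0,0,0]
    - [0,0,0,0,0,0,0]
    - [0,0,0,0,0,0,0]
    - [0,0,0,0,0,0,0]
    - [0,0,0,0,0,0,0]
    - [0,0,0,0,0,0,0]
  grip_force: 110

```text
t: 13.55
tool_pos: [0.5933, 0.3662, 0.0388]
tool_rot: [2.336, 2.098, 0.009]
contact_force: [0.8, 0.7, 6.7]
opening: 0.0134
```

Request:
jog_arm:
  deltas:
    - [0,0,0,0,0,-0.5,0]
    - [0,0,0,0,0,-1.5,0]
    - [0,0,0,0,0,-1.67,0]
    - [0,0,0,0,0,-1.67,0]
    - [0,0,0,0,0,-1.67,0]
    - [0,0,0,0,0,-1.67,0]
    - [0,0,0,0,0,-1.3,0]
    - [0,0,0,0,0,0,0]
    - [0,0,0,0,0,0,0]

```text
t: 14.3
tool_pos: [0.5914, 0.3652, 0.1362]
tool_rot: [2.337, 2.099, 0.003]
contact_force: [-0.1, -0.2, -2.9]
opening: 0.0133
```

```bash
python3 - <<'E'
from tray import *
A=cur(); o=ctrl.get_obs(); print(A,o['opening'],o['contact_force'],o['t'])
im,d,P,T,c=cam('top'); hsv=cv2.cvtColor(im,cv2.COLOR_RGB2HSV).astype(int); H=(hsv[...,1]>186)&(hsv[...,2]>90); m=np.zeros_like(H); m[270:326,325:370]=H[270:326,325:370]
v,u=np.nonzero(m); r=pca(ray(u,v,.056,T,c)[:,:2]);print('cuph',r[0],r[1]); save('top9',im)
im,d,P,T,c=cam('wrist')
for uv in [(260,400),(320,330),(380,330),(320,380),(300,300)]: print(uv,P[uv[1],uv[0]])
save('w9',im)
rows(A,spout(-.015,.085,0),10,0,'xfer')
E
```

```text
[[ 0.107  0.994  0.002  0.591]
 [ 0.994 -0.107  0.001  0.365]
 [ 0.001  0.001 -1.     0.136]
 [ 0.     0.     0.     1.   ]] 0.013313996681015744 [-0.058 -0.175 -2.886] 14.3
cuph [ 0.453 -0.014] [-0.995 -0.095]
(260, 400) [0.58  0.383 0.194]
(320, 330) [0.591 0.365 0.139]
(380, 330) [0.612 0.374 0.157]
(320, 380) [0.589 0.342 0.138]
(300, 300) [0.585 0.376 0.133]
xfer n= 10 row [0.0002, -0.0001, -0.0205, -1.472, -0.441, 0.191, 0]
```

View pics/w9.png

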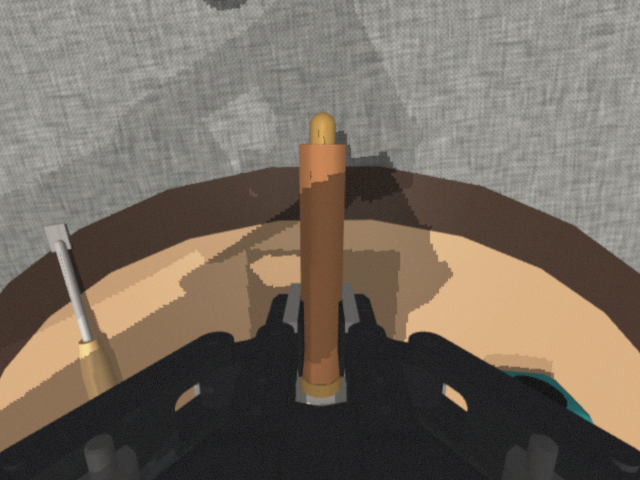

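Request:
jog_arm:
  deltas:
    - [0,0,-0.01,-0.74,-0.22,0.1,0]
    - [0,0,-0.0205,-1.472,-0.441,0.19,0]
    - [0,0,-0.0205,-1.472,-0.441,0.19,0]
    - [0,0,-0.0205,-1.472,-0.441,0.19,0]
    - [0,0,-0.0205,-1.472,-0.441,0.19,0]
    - [0,0,-0.0205,-1.472,-0.441,0.19,0]
    - [0,0,-0.0205,-1.472,-0.441,0.19,0]
    - [0,0,-0.0205,-1.472,-0.441,0.19,0]
    - [0,0,-0.0205,-1.472,-0.441,0.19,0]
    - [0,0,-0.0205,-1.472,-0.441,0.19,0]
    - [0,0,-0.01,-0.74,-0.22,0.1,0]
    - [0,0,0,0,0,0,0]

```text
t: 15.4
tool_pos: [0.5436, 0.2169, 0.1144]
tool_rot: [-2.112, -2.324, 0.004]
contact_force: [0.0, 1.0, -3.3]
opening: 0.0131
```

Request:
jog_arm:
  deltas:
    - [0,0,0,0,0,0,0]
    - [0,0,0,0,0,0,0]
    - [0,0,0,0,0,0,0]

```text
t: 15.65
tool_pos: [0.5451, 0.2193, 0.1161]
tool_rot: [-2.111, -2.327, -0.001]
contact_force: [0.3, -0.2, -1.9]
opening: 0.0132
```

```bash
python3 - <<'E'
from tray import *
A=cur(); o=ctrl.get_obs(); print(A,'want',spout(-.015,.085,0)[:3,3],o['contact_force'])
im,d,P,T,c=cam('top'); save('top10',im); F=A@np.linalg.inv(G)
L=(P-F[:3,3])@F[:3,:3]; m=(L[...,0]>-.07)&(L[...,0]<.095)&(abs(L[...,1])<.032)&(abs(L[...,2])<.05)
Q=L[m]; k=np.linalg.lstsq(np.c_[Q[:,:2],np.ones(len(Q))],Q[:,2],rcond=None)[0]; print(len(Q),'plane in expected tray frame',k,'x max',L[...,0][m].max())
save('c10',cv2.resize(im[180:340,200:420],None,fx=3,fy=3))
E
```

```text
[[-0.097  0.995  0.     0.545]
 [ 0.995  0.097  0.     0.219]
 [ 0.     0.    -1.     0.116]
 [ 0.     0.     0.     1.   ]] want [0.545 0.219 0.117] [ 0.287 -0.244 -1.887]
1939 plane in expected tray frame [-0.021 -0.02  -0.005] x max 0.09222171373923418
```

View pics/c10.png

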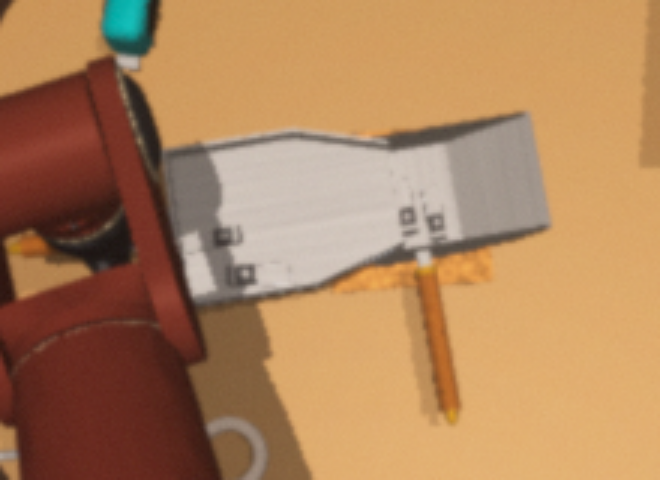

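Request:
jog_arm:
  deltas:
    - [0,0.0524,0,-0.196,0,-1.084,0]
    - [0,0.0524,0,-0.196,0,-1.084,0]
    - [0,0.0524,0,-0.196,0,-1.084,0]
    - [0,0.0524,0,-0.196,0,-1.084,0]
    - [0,0.0524,0,-0.196,0,-1.084,0]
    - [0,0.0524,0,-0.196,0,-1.084,0]
    - [0,0.0524,0,-0.196,0,-1.084,0]
    - [0,0.0524,0,-0.196,0,-1.084,0]
    - [0,0.0175,0,-0.06,0,-0.363,0]
    - [0,0.0175,0,-0.06,0,-0.363,0]
    - [0,0.0175,0,-0.06,0,-0.363,0]
    - [0,0,0,0,0,0,0]

```text
t: 16.7
tool_pos: [0.5486, 0.1814, 0.2069]
tool_rot: [-1.854, -2.042, -0.445]
contact_force: [0.1, -0.3, -2.4]
opening: 0.0132
```

Request:
jog_arm:
  deltas:
    - [0,0.0175,0,-0.06,0,-0.363,0]
    - [0,0,0,0,0,0,0]
    - [0,0.0175,0,-0.06,0,-0.363,0]
    - [0,0,0,0,0,0,0]
    - [0,0.0175,0,-0.06,0,-0.363,0]
    - [0,0,0,0,0,0,0]
    - [0,0.0175,0,-0.06,0,-0.363,0]
    - [0,0,0,0,0,0,0]
    - [0,0,0,0,0,0,0]
    - [0,0,0,0,0,0,0]
    - [0,0,0,0,0,0,0]
    - [0,0,0,0,0,0,0]

```text
t: 17.7
tool_pos: [0.5493, 0.1726, 0.2184]
tool_rot: [-1.812, -1.997, -0.503]
contact_force: [0.1, 0.2, -2.1]
opening: 0.0134
```

```bash
cat > tv.py <<'E'
from tray import *
import sys
A=cur(); o=ctrl.get_obs(); F=A@np.linalg.inv(G); print('t',o['t'],'tilt',np.degrees(np.arccos(F[2,2])),'spout',(F@[.09,0,0,1])[:3],o['contact_force'],o['wrist_torque'])
im,d,P,T,c=cam('top'); L=(P-F[:3,3])@F[:3,:3]; m=(L[...,0]>-.07)&(L[...,0]<.088)&(abs(L[...,1])<.032)&(abs(L[...,2])<.05)
Q=L[m]; k=np.linalg.lstsq(np.c_[Q[:,:2],np.ones(len(Q))],Q[:,2],rcond=None)[0]; print(len(Q),k)
V=cv2.cvtColor(im,cv2.COLOR_RGB2GRAY); save(sys.argv[1],im)
mm=(L[...,0]>-.078)&(L[...,0]<.088)&(abs(L[...,1])<.055)&(abs(L[...,2])<.03)&(V<95); v,u=np.nonzero(mm); 
n,l,st,ce=cv2.connectedComponentsWithStats(mm.astype(np.uint8)); print([(ce[i].round(0).tolist(),int(st[i,4]),L[int(ce[i][1]),int(ce[i][0])].round(3).tolist()) for i in range(1,n) if st[i,4]>5])
cv2.imwrite('pics/c'+sys.argv[1]+'.png',cv2.resize(cv2.cvtColor(im[180:300,240:400],cv2.COLOR_RGB2BGR),None,fx=3,fy=3))
E
python3 tv.py p1
```

```text
t 17.7 tilt 31.035025690505616 spout [0.565 0.012 0.084] [ 0.05   0.224 -2.124] [-0.257 -0.055  0.008]
446 [-0.018  0.005 -0.004]
[([318.0, 230.0], 8, [0.064, 0.036, -0.006]), ([309.0, 244.0], 128, [0.034, 0.006, -0.005])]
```

View pics/cp1.png

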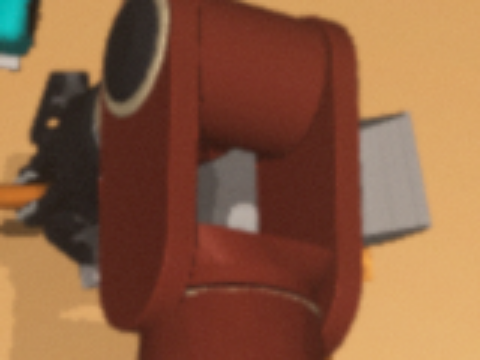

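Request:
jog_arm:
  deltas:
    - [0,0.0175,0,-0.06,0,-0.363,0]
    - [0,0,0,0,0,0,0]
    - [0,0.0175,0,-0.06,0,-0.363,0]
    - [0,0,0,0,0,0,0]
    - [0,0.0175,0,-0.06,0,-0.363,0]
    - [0,0,0,0,0,0,0]
    - [0,0.0175,0,-0.06,0,-0.363,0]
    - [0,0,0,0,0,0,0]
    - [0,0,0,0,0,0,0]
    - [0,0,0,0,0,0,0]
    - [0,0,0,0,0,0,0]
    - [0,0,0,0,0,0,0]

```text
t: 18.75
tool_pos: [0.5502, 0.1629, 0.2294]
tool_rot: [-1.769, -1.95, -0.559]
contact_force: [0.3, -0.1, -2.1]
opening: 0.0133
```

Request:
jog_arm:
  deltas:
    - [0,0.0175,0,-0.06,0,-0.363,0]
    - [0,0.0175,0,-0.06,0,-0.363,0]
    - [0,0.0175,0,-0.06,0,-0.363,0]
    - [0,0.0175,0,-0.06,0,-0.363,0]
    - [0,0.0175,0,-0.06,0,-0.363,0]
    - [0,0,0,0,0,0,0]
    - [0,0,0,0,0,0,0]
    - [0,0,0,0,0,0,0]
    - [0,0,0,0,0,0,0]
    - [0,0,0,0,0,0,0]
    - [0,0,0,0,0,0,0]
    - [0,0,0,0,0,0,0]

```text
t: 19.75
tool_pos: [0.5515, 0.1497, 0.2421]
tool_rot: [-1.716, -1.891, -0.625]
contact_force: [0.1, 0.5, -1.4]
opening: 0.0136
```

```bash
python3 tv.py p2; python3 - <<'E'
from h import *
im,d,P,T,c=cam('scene'); save('sc11',cv2.resize(im[150:430,230:500],None,fx=2,fy=2)); 
E
```

```text
t 19.75 tilt 40.0610099412109 spout [0.565 0.012 0.084] [ 0.13   0.484 -1.378] [-0.383 -0.002 -0.006]
137 [-0.015 -0.038 -0.005]
[([272.0, 235.0], 8, [-0.077, 0.02, 0.008]), ([296.0, 255.0], 118, [-0.013, -0.02, -0.005]), ([281.0, 249.0], 29, [-0.049, -0.007, -0.003])]
```

View pics/sc11.png

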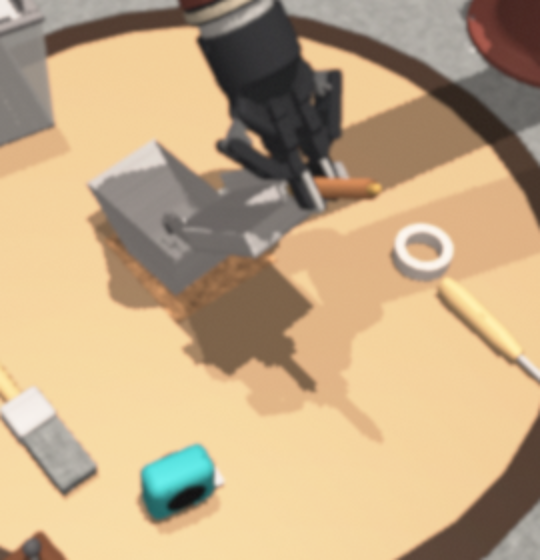

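Request:
jog_arm:
  deltas:
    - [0,0,0,0,0,0,0]
    - [0,0,0,0,0,0,0]
    - [0,0,0,0,0,0,0]
    - [0,0,0,0,0,0,0]
    - [0,0,0,0,0,0,0]
    - [0,0,0,0,0,0,0]

```text
t: 20.35
tool_pos: [0.5516, 0.1495, 0.2421]
tool_rot: [-1.716, -1.891, -0.626]
contact_force: [0.7, -1.1, -1.5]
opening: 0.013
```

```bash
cat > sv.py <<'E'
from tray import *
import sys
A=cur(); F=A@np.linalg.inv(G); o=ctrl.get_obs(); print(o['contact_force'],o['wrist_torque'])
im,d,P,T,c=cam('scene'); save(sys.argv[1],im); g=cv2.cvtColor(im,cv2.COLOR_RGB2GRAY)
hs=cv2.cvtColor(im,cv2.COLOR_RGB2HSV)
L=(P-F[:3,3])@F[:3,:3]
# points standing >4mm above tray floor inside its walls
m=(L[...,0]>-.075)&(L[...,0]<.12)&(abs(L[...,1])<.036)&(L[...,2]>.001)&(L[...,2]<.02)
Q=L[m]; print('tray above floor',len(Q), Q[:,2].max() if len(Q) else 0, np.histogram(Q[:,0],bins=10))
C=np.eye(4); a=np.radians(-84.4); C=frame(np.r_[CUP,.0055],-84.4); K=(P-C[:3,3])@C[:3,:3]
m2=(K[...,0]>-.03)&(K[...,0]<.09)&(abs(K[...,1])<.043)&(K[...,2]>-.01)&(K[...,2]<.1)
h=K[...,2]-np.clip((K[...,0]-.037)*np.tan(np.radians(40)),0,1); Q=np.c_[K[m2],h[m2]]; Q=Q[Q[:,3]>.004]; print('cup above floor',len(Q)); 
if len(Q): print(Q[::max(1,len(Q)//25)])
E
python3 sv.py sc12
```

```text
[ 0.67  -1.094 -1.542] [-0.37  -0.017  0.052]
tray above floor 4 0.014063342540386273 (array([3, 0, 0, 0, 0, 0, 0, 0, 0, 1]), array([-0.075, -0.059, -0.043, -0.026, -0.01 ,  0.006,  0.022,  0.038,  0.055,  0.071,  0.087]))
cup above floor 829
[[ 0.087 -0.04   0.052  0.01 ]
 [ 0.077 -0.04   0.042  0.008]
 [ 0.054 -0.041  0.05   0.036]
 [ 0.063 -0.041  0.034  0.012]
 [ 0.081 -0.001  0.043  0.005]
 [ 0.057 -0.041  0.029  0.013]
 [ 0.037 -0.04   0.043  0.043]
 [-0.013 -0.038  0.085  0.085]
 [ 0.072 -0.     0.035  0.006]
 [ 0.046 -0.04   0.022  0.015]
 [ 0.033 -0.039  0.031  0.031]
 [ 0.024 -0.039  0.036  0.036]
 [ 0.021 -0.042  0.032  0.032]
 [-0.001 -0.042  0.049  0.049]
 [-0.025 -0.026  0.081  0.081]
 [ 0.061  0.007  0.024  0.005]
 [ 0.027 -0.04   0.012  0.012]
 [ 0.068  0.037  0.033  0.007]
 [ 0.03  -0.025  0.011  0.011]
 [ 0.042 -0.004  0.011  0.007]
 [ 0.02  -0.019  0.016  0.016]
 [-0.012  0.04   0.089  0.089]
 [ 0.031  0.006  0.01   0.01 ]
 [ 0.021  0.018  0.009  0.009]
 [ 0.002  0.012  0.009  0.009]
 [-0.004  0.026  0.006  0.006]]
```

```bash
python3 - <<'E'
from tray import *
rows(*tip(-40),10,0,'untip'); A=cur()
V=spout(-.015,.085,0); U=(F0@G); U[2,3]+=.10; rows(V,U,10,0,'back')
E
```

```text
untip n= 10 row [0.0, -0.0698, 0.0, 0.173, 0.0, 1.459, 0]
back n= 10 row [0.0, 0.0, 0.0206, 1.454, 0.463, -0.18, 0]
```

Request:
jog_arm:
  deltas:
    - [0,-0.0698,0,0.173,0,1.459,0]
    - [0,-0.0698,0,0.173,0,1.459,0]
    - [0,-0.0698,0,0.173,0,1.459,0]
    - [0,-0.0698,0,0.173,0,1.459,0]
    - [0,-0.0698,0,0.173,0,1.459,0]
    - [0,-0.0698,0,0.173,0,1.459,0]
    - [0,-0.0698,0,0.173,0,1.459,0]
    - [0,-0.0698,0,0.173,0,1.459,0]
    - [0,-0.0698,0,0.173,0,1.459,0]
    - [0,-0.0698,0,0.173,0,1.459,0]
    - [0,0,0,0,0,0,0]
    - [0,0,0,0,0,0,0]

```text
t: 21.4
tool_pos: [0.5439, 0.2194, 0.115]
tool_rot: [-2.107, -2.325, 0.0]
contact_force: [1.5, -0.7, -1.7]
opening: 0.0134
```

Request:
jog_arm:
  deltas:
    - [0,0,0.01,0.74,0.22,-0.1,0]
    - [0,0,0.0205,1.45,0.46,-0.18,0]
    - [0,0,0.0205,1.45,0.46,-0.18,0]
    - [0,0,0.0205,1.45,0.46,-0.18,0]
    - [0,0,0.0205,1.45,0.46,-0.18,0]
    - [0,0,0.0205,1.45,0.46,-0.18,0]
    - [0,0,0.0205,1.45,0.46,-0.18,0]
    - [0,0,0.0205,1.45,0.46,-0.18,0]
    - [0,0,0.0205,1.45,0.46,-0.18,0]
    - [0,0,0.0205,1.45,0.46,-0.18,0]
    - [0,0,0.01,0.74,0.22,-0.1,0]
    - [0,0,0,0,0,0,0]

```text
t: 22.4
tool_pos: [0.5915, 0.3649, 0.1362]
tool_rot: [-2.337, -2.098, -0.007]
contact_force: [-0.0, -0.7, -1.5]
opening: 0.0131
```

```bash
python3 - <<'E'
from tray import *
A=cur(); o=ctrl.get_obs(); F=A@np.linalg.inv(G); print('t',o['t'],F[:3,3],o['contact_force'],o['wrist_torque'])
im,d,P,T,c=cam('top'); save('top13',im); L=(P-F[:3,3])@F[:3,:3]; m=(L[...,0]>-.07)&(L[...,0]<.088)&(abs(L[...,1])<.03)&(abs(L[...,2])<.05)
Q=L[m]; k=np.linalg.lstsq(np.c_[Q[:,:2],np.ones(len(Q))],Q[:,2],rcond=None)[0]; r=L[...,2]-L[...,:2]@k[:2]-k[2]; print(len(Q),k,'max above',np.sort(r[m])[-5:])
hsv=cv2.cvtColor(im,cv2.COLOR_RGB2HSV).astype(int); H=(hsv[...,1]>186)&(hsv[...,2]>90); mm=np.zeros_like(H); mm[260:330,320:375]=H[260:330,320:375]
v,u=np.nonzero(mm); p=pca(ray(u,v,.056,T,c)[:,:2]);print('cuph',p)
big=cv2.resize(im[190:290,290:400],(440,400)); big2=cv2.resize(im[190:310,180:300],(360,360)); s=np.zeros((400,800,3),np.uint8); s[:,:440]=big; s[:360,440:]=big2; save('c13',s)
rows(A,F0@G,6,0,'place');
E
```

```text
t 22.4 [0.579 0.248 0.104] [-0.033 -0.689 -1.548] [ 0.172 -0.019 -0.023]
1828 [-0.009 -0.009 -0.005] max above [0.007 0.007 0.007 0.007 0.008]
cuph (array([ 0.454, -0.014]), array([-0.995, -0.096]), np.float64(-0.05510104749523147), np.float64(0.062140032886750046), np.float64(-0.007781934378084518), np.float64(0.006514403040865799))
place n= 6 row [0.0003, -0.0006, 0.0001, -0.014, -0.013, 1.686, 0]
```

View pics/c13.png

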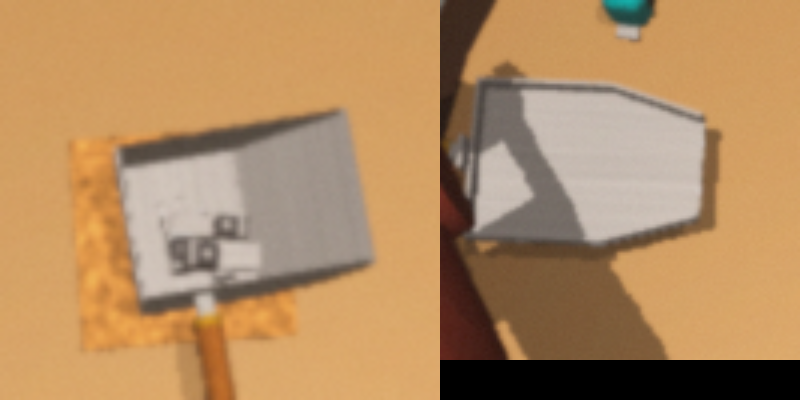

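Request:
jog_arm:
  deltas:
    - [0,0,0,0,0,2,0]
    - [0,0,0,0,0,2,0]
    - [0,0,0,0,0,2,0]
    - [0,0,0,0,0,2,0]
    - [0,0,0,0,0,1,0]
    - [0,0,0,0,0,0.5,0]
    - [0,0,0,0,0,0,0]
    - [0,0,0,0,0,0,0]

```text
t: 23.12
tool_pos: [0.5908, 0.3639, 0.0406]
tool_rot: [-2.338, -2.098, -0.004]
contact_force: [-1.1, -0.2, -1.8]
opening: 0.0136
```

Request:
jog_arm:
  deltas:
    - [0,0,0,0,0,0,0.3]
    - [0,0,0,0,0,0,0.5]
    - [0,0,0,0,0,0,0.6]
    - [0,0,0,0,0,0,0.6]
    - [0,0,0,0,0,-3,0.6]
    - [0,0,0,0,0,-3.5,0.6]
    - [0,0,0,0,0,-3.5,0.6]
    - [0,0,0,0,0,-3.5,0.6]
    - [0,0,0,0,0,0,0.6]

```text
t: 23.87
tool_pos: [0.5942, 0.3659, 0.1853]
tool_rot: [2.335, 2.097, 0.025]
contact_force: [0.7, 0.3, 2.4]
opening: 0.0514
```

```bash
python3 - <<'E'
from tray import *
A=cur(); o=ctrl.get_obs(); print('t',o['t'],A[:3,3],o['q'])
im,d,P,T,c=cam('top'); im0=cv2.cvtColor(cv2.imread('pics/top0.png'),cv2.COLOR_BGR2RGB)
F=F0; L=(P-F[:3,3])@F[:3,:3]; m=(L[...,0]>-.07)&(L[...,0]<.088)&(abs(L[...,1])<.03)&(abs(L[...,2])<.05)
Q=L[m]; k=np.linalg.lstsq(np.c_[Q[:,:2],np.ones(len(Q))],Q[:,2],rcond=None)[0]; print('tray plane',len(Q),k)
# new low-saturation blobs on bench disc versus start
def low(i): return cv2.cvtColor(i,cv2.COLOR_RGB2HSV)[...,1]<70
df=low(im)&~cv2.dilate(low(im0).astype(np.uint8),np.ones((5,5))).astype(bool); df[340:]=0
n,l,st,ce=cv2.connectedComponentsWithStats(df.astype(np.uint8)); print([(ce[i].round().tolist(),int(st[i,4])) for i in range(1,n) if st[i,4]>12])
# cup & bin: bin geometry
M=(P[...,2]>.155)&(P[...,2]<.178)&(np.arange(640)[None]>425)&(np.arange(640)[None]<560)&(np.arange(480)[:,None]<260)
x=np.radians(-99.2); b=np.array([np.cos(x),np.sin(x)]); yb=np.array([-b[1],b[0]]); s=(P[...,:2]-[.665,-.259])@np.stack([b,yb],1)
hi=(P[...,2]>.180)&(P[...,2]<.192)&(np.arange(640)[None]>425)&(np.arange(640)[None]<560)&(np.arange(480)[:,None]<260)
h3=(P[...,2]>.198)&(P[...,2]<.212)&(np.arange(640)[None]>425)&(np.arange(640)[None]<560)&(np.arange(480)[:,None]<260)
for nm,q in [('lid',M),('sidecollar',hi),('backcollar',h3)]:
    z=s[q]; print(nm,len(z),np.percentile(z,[1,5,50,95,99],axis=0).T)
sd=hi&(s[...,0]>.01)&(s[...,0]<.1)
for sg in (1,-1):
    z=P[sd&(s[...,1]*sg>.03)][:,:2]; p=pca(z); print('side',sg,len(z),p[0],np.degrees(np.arctan2(p[1][1],p[1][0])),'y med',np.median((z-[.665,-.259])@yb))
z=P[h3&(abs(s[...,1])<.06)][:,:2]; p=pca(z);print('back',len(z),np.degrees(np.arctan2(p[1][1],p[1][0])),np.median((z-[.665,-.259])@b))
E
```

```text
t 23.8667 [0.594 0.366 0.185] [0.445 0.257 1.502 0.001 1.367 0.552]
tray plane 1581 [ 0.001 -0.002  0.001]
[]
lid 6064 [[-0.011 -0.005  0.078  0.173  0.18 ]
 [-0.087 -0.082 -0.004  0.076  0.086]]
sidecollar 446 [[ 0.004  0.01   0.087  0.126  0.127]
 [-0.072 -0.072  0.005  0.071  0.073]]
backcollar 167 [[ 0.123  0.124  0.126  0.128  0.129]
 [-0.07  -0.065 -0.005  0.066  0.069]]
side 1 118 [ 0.725 -0.323] 80.99991129803003 y med 0.06946032916303185
side -1 117 [ 0.587 -0.303] 80.54395612519176 y med -0.07046793044741086
back 134 170.94862529321952 0.12583691350962367
```

```bash
cat > cup.py <<'E'
from tray import *
BIN=pose([.665,-.259,.170],Rz(np.radians(-99.2)))
def Gc(sg,gy=.128,dz=.004):
    y=np.array([sg*1.,0,0]);z=np.array([0,0,-1.]); return pose([0,-gy,.0425+dz],np.stack([np.cross(y,z),y,z],1))
def lipat(x,z,th,y=-.010): # cup frame with lip middle at bin coords, tilt th deg
    F=BIN@pose([0,0,0],Ry(np.radians(th))); F[:3,3]=(BIN@[x,y,z,1])[:3]-F[:3,:3]@[.102,0,.0525]; return F
C0=frame(np.r_[CUP,.0055],-84.4)
def arc(phi,al,r=.06): return lipat(r*np.cos(np.radians(phi)),-r*np.sin(np.radians(phi)),40+al)
E
python3 - <<'E'
from cup import *
q0=ctrl.get_obs()['q']
for sg in (1,-1):
    g=Gc(sg); q=q0.copy(); q[5]=1.4 if sg>0 else -1.6
    up=C0.copy(); up[2,3]+=.2
    for nm,X in [('grip',C0),('up',up),('A',lipat(.04,.05,0)),('B',lipat(.05,.03,40)),('C',arc(-5,22)),('D',arc(30,38)),('E',arc(52,60)),('F',arc(60,68))]:
        q,e=ik(X@g,q); print(sg,nm,q,round(e,5),(X@g)[:3,3])
E
```

```text
1 grip [-0.205 -0.18   2.194 -0.     1.128  1.268] 0.0 [ 0.44  -0.015  0.052]
1 up [-0.205 -0.416  2.024 -0.     1.533  1.268] 0.0 [ 0.44  -0.015  0.252]
1 A [-0.447 -0.058  1.79  -0.     1.41   1.285] 0.0 [ 0.539 -0.176  0.214]
1 B [-0.747  0.095  1.658  0.58   1.784  0.994] 0.0 [ 0.534 -0.205  0.261]
1 C [-0.87   0.277  1.581  0.829  2.003  0.929] 0.0 [ 0.528 -0.243  0.262]
1 D [-0.917  0.435  1.55   0.997  2.131  0.905] 0.0 [ 0.525 -0.262  0.239]
1 E [-0.943  0.624  1.506  1.265  2.319  0.963] 0.0 [ 0.521 -0.285  0.224]
1 F [-0.941  0.689  1.496  1.376  2.382  1.003] 0.0 [ 0.52  -0.292  0.217]
-1 grip [-0.205 -0.18   2.194 -0.     1.128 -1.873] 0.0 [ 0.44  -0.015  0.052]
-1 up [-0.205 -0.416  2.024 -0.     1.533 -1.873] 0.0 [ 0.44  -0.015  0.252]
-1 A [-0.447 -0.058  1.79  -0.     1.41  -1.857] 0.0 [ 0.539 -0.176  0.214]
-1 B [-0.747  0.095  1.658  0.58   1.784 -2.148] 0.0 [ 0.534 -0.205  0.261]
-1 C [-0.87   0.277  1.581  0.829  2.003 -2.213] 0.0 [ 0.528 -0.243  0.262]
-1 D [-0.917  0.435  1.55   0.997  2.131 -2.237] 0.0 [ 0.525 -0.262  0.239]
-1 E [-0.943  0.624  1.506  1.265  2.319 -2.179] 0.0 [ 0.521 -0.285  0.224]
-1 F [-0.941  0.689  1.496  1.376  2.382 -2.139] 0.0 [ 0.52  -0.292  0.217]
```

```bash
cat >> cup.py <<'E'
def Gp(sg=1,gy=.128,dz=.004,pre=-45):
    H=pose([0,-gy,.0425],np.eye(3)); return H@pose([0,0,0],Ry(np.radians(pre)))@np.linalg.inv(H)@Gc(sg,gy,dz)
E
python3 - <<'E'
from cup import *
im,d,P,T,c=cam('top')
for b in [(570,630,240,285),(550,640,160,245),(430,535,95,132)]:
    Q=P[b[2]:b[3],b[0]:b[1]].reshape(-1,3); Q=Q[Q[:,2]>.03]; print(np.nanmin(Q,0),np.nanmax(Q,0))
q0=ctrl.get_obs()['q']
for sg in (1,-1):
    g=Gp(sg); q=q0.copy(); q[3]=-.6;q[5]=1.4 if sg>0 else -1.6
    up=C0.copy(); up[2,3]+=.2; ap=g.copy(); ap=g@pose([0,0,-.12],np.eye(3))
    for nm,X in [('grip',C0),('up',up),('A',lipat(.04,.05,0)),('B',lipat(.05,.03,40)),('C',arc(-5,22)),('D',arc(30,38)),('E',arc(52,60)),('F',arc(60,68))]:
        q,e=ik(X@g,q); print(sg,nm,q,round(e,5),(X@g)[:3,3])
    print('approach',ik(C0@ap,q0),(C0@ap)[:3,3])
E
```

```text
[ 0.419 -0.655  0.03 ] [ 0.54  -0.558  0.223]
[ 0.493 -0.701  0.03 ] [ 0.721 -0.517  0.221]
[ 0.829 -0.505  0.031] [ 0.902 -0.262  0.093]
1 grip [ 0.216  0.015  2.174 -0.844  1.222  2.104] 0.0 [ 0.439 -0.013  0.051]
1 up [ 0.216 -0.316  2.079 -0.78   1.518  1.79 ] 0.0 [ 0.439 -0.013  0.251]
1 A [-0.119  0.019  1.848 -0.801  1.392  1.811] 0.0 [ 0.539 -0.173  0.213]
1 B [-0.455 -0.089  1.74  -0.084  1.465  1.285] 0.0 [ 0.534 -0.202  0.262]
1 C [-0.672  0.006  1.661  0.258  1.621  1.054] 0.0 [ 0.528 -0.241  0.264]
1 D [-0.786  0.128  1.624  0.464  1.734  0.941] 0.0 [ 0.525 -0.26   0.241]
1 E [-0.898  0.317  1.548  0.708  1.94   0.863] 0.0 [ 0.521 -0.284  0.227]
1 F [-0.925  0.391  1.523  0.792  2.013  0.851] 0.0 [ 0.52  -0.292  0.22 ]
approach (array([ 0.396, -0.077,  2.086, -0.748,  1.459,  2.084]), np.float64(3.698861028149489e-09)) [0.431 0.072 0.136]
-1 grip [ 0.216  0.015  2.174 -0.844  1.222 -1.038] 0.0 [ 0.439 -0.013  0.051]
-1 up [ 0.216 -0.316  2.079 -0.78   1.518 -1.352] 0.0 [ 0.439 -0.013  0.251]
-1 A [-0.119  0.019  1.848 -0.801  1.392 -1.33 ] 0.0 [ 0.539 -0.173  0.213]
-1 B [-0.455 -0.089  1.74  -0.084  1.465 -1.857] 0.0 [ 0.534 -0.202  0.262]
-1 C [-0.672  0.006  1.661  0.258  1.621 -2.088] 0.0 [ 0.528 -0.241  0.264]
-1 D [-0.786  0.128  1.624  0.464  1.734 -2.2  ] 0.0 [ 0.525 -0.26   0.241]
-1 E [-0.898  0.317  1.548  0.708  1.94  -2.279] 0.0 [ 0.521 -0.284  0.227]
-1 F [-0.925  0.391  1.523  0.792  2.013 -2.291] 0.0 [ 0.52  -0.292  0.22 ]
approach (array([ 0.396, -0.077,  2.086, -0.748,  1.459, -1.058]), np.float64(4.2575380152775555e-12)) [0.431 0.072 0.136]
```

```bash
python3 - <<'E'
from cup import *
A=cur(); g=Gp(1); B=C0@g@pose([0,0,-.12],np.eye(3)); mid=B.copy(); mid[2,3]+=.06; mid[1,3]+=.03
rows(A,mid,16,.4,'to approach+'); rows(mid,B,2,.4,'settle'); rows(B,C0@g,4,.4,'in')
D_=np.linalg.inv(A)@mid; r=logm(D_)
for s in (0,.25,.5,.75,1): 
    X=np.real(A@expm(r*s)); print(X[:3,3],X[:3,2], ik(X,ctrl.get_obs()['q'])[1])
E
```

```text
to approach+ n= 16 row [-0.041, -0.0338, 0.0805, -2.042, 0.366, 0.222, 0.4]
settle n= 2 row [-0.0, 0.0, -0.0, -0.146, -1.066, 3.177, 0.4]
in n= 4 row [-0.0, 0.0, -0.0, -0.0, -0.0, 3.0, 0.4]
[0.591 0.365 0.178] [ 0.005  0.004 -1.   ] 2.6725579816276904e-15
[0.587 0.282 0.173] [ 0.126 -0.168 -0.978] 2.797685962631219e-15
[0.557 0.204 0.178] [ 0.18  -0.362 -0.914] 7.079404628266784e-16
[0.503 0.142 0.188] [ 0.16 -0.55 -0.82] 6.661213839317998e-12
[0.431 0.102 0.196] [ 0.069 -0.704 -0.707] 7.464152966150759e-10
```

Request:
jog_arm:
  deltas:
    - [-0.041,-0.0338,0.0805,-2.042,0.366,0.222,0.4]
    - [-0.041,-0.0338,0.0805,-2.042,0.366,0.222,0.4]
    - [-0.041,-0.0338,0.0805,-2.042,0.366,0.222,0.4]
    - [-0.041,-0.0338,0.0805,-2.042,0.366,0.222,0.4]
    - [-0.041,-0.0338,0.0805,-2.042,0.366,0.222,0.4]
    - [-0.041,-0.0338,0.0805,-2.042,0.366,0.222,0.4]
    - [-0.041,-0.0338,0.0805,-2.042,0.366,0.222,0.4]
    - [-0.041,-0.0338,0.0805,-2.042,0.366,0.222,0.4]
    - [-0.041,-0.0338,0.0805,-2.042,0.366,0.222,0.4]
    - [-0.041,-0.0338,0.0805,-2.042,0.366,0.222,0.4]
    - [-0.041,-0.0338,0.0805,-2.042,0.366,0.222,0.4]
    - [-0.041,-0.0338,0.0805,-2.042,0.366,0.222,0.4]

```text
t: 24.97
tool_pos: [0.5001, 0.1401, 0.1834]
tool_rot: [2.461, 0.578, 0.03]
contact_force: [0.2, 0.0, 0.4]
opening: 0.034
```

Request:
jog_arm:
  deltas:
    - [-0.041,-0.0338,0.0805,-2.042,0.366,0.222,0.4]
    - [-0.041,-0.0338,0.0805,-2.042,0.366,0.222,0.4]
    - [-0.041,-0.0338,0.0805,-2.042,0.366,0.222,0.4]
    - [-0.041,-0.0338,0.0805,-2.042,0.366,0.222,0.4]
    - [0,0,0,0,0,0,0.4]
    - [0,0,0,0,0,0,0.4]
    - [0,0,0,0,0,0,0.4]

```text
t: 25.55
tool_pos: [0.43, 0.1012, 0.193]
tool_rot: [2.352, 0.12, 0.041]
contact_force: [-0.3, -0.4, 0.2]
opening: 0.0338
```

```bash
python3 - <<'E'
from cup import *
A=cur(); o=ctrl.get_obs(); print(o['t'],o['opening'],A)
im,d,P,T,c=cam('top'); save('top14',im)
hsv=cv2.cvtColor(im,cv2.COLOR_RGB2HSV).astype(int); H=((hsv[...,1]>186)&(hsv[...,2]>90)); m=np.zeros_like(H); m[255:330,320:400]=H[255:330,320:400]
v,u=np.nonzero(m); p=pca(ray(u,v,.056,T,c)[:,:2]); print('top handle',len(u),p)
im,d,P,T,c=cam('wrist'); save('w14',im)
hsv=cv2.cvtColor(im,cv2.COLOR_RGB2HSV).astype(int); H=((hsv[...,1]>165)&(hsv[...,2]>40)).astype(np.uint8)
n,l,st,ce=cv2.connectedComponentsWithStats(H)
for k in range(1,n):
    if st[k,4]>600:
        v,u=np.nonzero(l==k); Q=P[v,u]; Q=Q[np.isfinite(Q[:,0])]; print(st[k],np.median(Q,0)); 
        if .03<np.median(Q[:,2])<.06: r=pca(Q[:,:2]); print(r)
g=Gp(1); rows(A,C0@g@pose([0,0,-.06],np.eye(3)),4,.4); 
E
```

```text
25.55 0.033843996222446 [[ 0.995  0.074  0.065  0.43 ]
 [ 0.099 -0.702 -0.705  0.101]
 [-0.007  0.708 -0.706  0.193]
 [ 0.     0.     0.     1.   ]]
top handle 256 (array([ 0.454, -0.014]), array([-0.996, -0.092]), np.float64(-0.05495470382849976), np.float64(0.06226009670613429), np.float64(-0.00806698775667513), np.float64(0.00789757924984811))
 n= 4 row [0.0003, 0.0009, 0.0014, -0.036, -0.496, 3.031, 0.4]
```

Request:
jog_arm:
  deltas:
    - [0,0,0,-0.04,-0.5,3.03,0.4]
    - [0,0,0,-0.04,-0.5,3.03,0.4]
    - [0,0,0,-0.04,-0.5,3.03,0.4]
    - [0,0,0,-0.04,-0.5,3.03,0.4]
    - [0,0,0,0,0,0,0.4]
    - [0,0,0,0,0,0,0.4]

```text
t: 26.15
tool_pos: [0.4339, 0.0287, 0.0929]
tool_rot: [2.351, 0.117, 0.037]
contact_force: [0.6, -0.6, 1.0]
opening: 0.0344
```

```bash
python3 - <<'E'
from cup import *
A=cur(); print(A[:3,3]); rows(A,C0@Gp(1),4,.4)
E
```

```text
[0.434 0.029 0.093]
 n= 4 row [0.0006, 0.0019, 0.0011, 0.042, -0.009, 1.482, 0.4]
```

Request:
jog_arm:
  deltas:
    - [0,0,0,0.04,0,1.48,0.4]
    - [0,0,0,0.04,0,1.48,0.4]
    - [0,0,0,0.04,0,1.48,0.4]
    - [0,0,0,0.04,0,1.48,0.4]
    - [0,0,0,0,0,0,0.4]
    - [0,0,0,0,0,0,0]
    - [0,0,0,0,0,0,0]
    - [0,0,0,0,0,0,0]
    - [0,0,0,0,0,0,0]
    - [0,0,0,0,0,0,0]
    - [0,0,0,0,0,0,0]
  grip_force: 110

```text
t: 27.07
tool_pos: [0.4409, -0.0117, 0.053]
tool_rot: [2.352, 0.117, 0.044]
contact_force: [1.9, 1.0, 0.0]
opening: 0.0132
```

```bash
python3 - <<'E'
from cup import *
A=cur(); o=ctrl.get_obs(); print(o['opening'],A,(C0@Gp(1))); print(o['contact_force'],o['wrist_torque'],A[:3,:3].T@[0,0,1])
im,d,P,T,c=cam('top'); save('top15',im); q=P[215:275,322:385].reshape(-1,3); q=q[(q[:,2]>.05)&(q[:,2]<.075)]; print('rim z',np.median(q[:,2]),len(q),cv2.minAreaRect(q[:,:2].astype(np.float32)*1000))
E
```

```text
0.013245024060343757 [[ 0.995  0.071  0.067  0.441]
 [ 0.098 -0.702 -0.705 -0.012]
 [-0.003  0.708 -0.706  0.053]
 [ 0.     0.     0.     1.   ]] [[ 0.995  0.069  0.069  0.439]
 [ 0.098 -0.704 -0.704 -0.013]
 [ 0.     0.707 -0.707  0.051]
 [ 0.     0.     0.     1.   ]]
[1.928 0.975 0.039] [ 0.276 -0.227  0.152] [-0.003  0.708 -0.706]
rim z 0.056335033313813176 526 ((561.0654296875, -37.43934631347656), (121.775390625, 138.9589385986328), 5.800316333770752)
```

Request:
jog_arm:
  deltas:
    - [0,0,0,0,0.35,-0.35,0]
    - [0,0,0,0,1.06,-1.06,0]
    - [0,0,0,0,1.06,-1.06,0]
    - [0,0,0,0,1.06,-1.06,0]
    - [0,0,0,0,1.06,-1.06,0]
    - [0,0,0,0,0.5,-0.5,0]
    - [0,0,0,0,0,0,0]
    - [0,0,0,0,0,0,0]
    - [0,0,0,0,0,0,0]

```text
t: 27.87
tool_pos: [0.4393, -0.0121, 0.1227]
tool_rot: [2.352, 0.118, 0.038]
contact_force: [-0.5, 0.6, -1.5]
opening: 0.013
```

```bash
cat > cv.py <<'E'
from cup import *
from scipy.optimize import minimize
def rimfit(save_as=None):
    """pose error of cup in hand: fit of floor/beak surfaces seen from top"""
    A=cur(); o=ctrl.get_obs(); F=A@np.linalg.inv(Gp(1)); im,d,P,T,c=cam('top')
    if save_as: save(save_as,im)
    L=(P-F[:3,3])@F[:3,:3]
    out=[]
    m=(L[...,0]>.05)&(L[...,0]<.095)&(abs(L[...,1])<.035)&(abs(L[...,2]-(L[...,0]-.037)*.839)<.03)
    Q=L[m]; k=np.linalg.lstsq(np.c_[Q[:,:2],np.ones(len(Q))],Q[:,2],rcond=None)[0]; print('beak',len(Q),'slope x',k[0],'(.84) slope y',k[1],'off at .08:',k[0]*.08+k[2],'(.036)')
    m=(L[...,0]>-.05)&(L[...,0]<.115)&(abs(L[...,1])<.06)&(abs(L[...,2]-.0525)<.006); Q=L[m]; print('rim',len(Q),np.percentile(Q,[1,50,99],axis=0).round(3).tolist())
    print('cup frame',F[:3,3],'force',o['contact_force'],'torque',o['wrist_torque'],o['t'])
    return F,A
if __name__=='__main__': rimfit('top16')
E
python3 cv.py
```

```text
beak 659 slope x 0.8373019438940473 (.84) slope y -0.016132664689351227 off at .08: 0.030346896083617 (.036)
rim 306 [[-0.034, -0.058, 0.047], [0.063, -0.01, 0.049], [0.105, 0.049, 0.054]]
cup frame [ 0.567 -0.003  0.076] force [-0.523  0.62  -1.549] torque [ 0.608  0.319 -0.043] 27.8667
```

```bash
cat >> cup.py <<'E'
G2=pose([0,0,.005],np.eye(3))@Gp(1)
def chk(A,B,n=10):
    r=logm(np.linalg.inv(A)@B); iG=np.linalg.inv(G2); iB=np.linalg.inv(BIN)
    for s in np.linspace(0,1,n+1):
        F=np.real(A@expm(r*s))@iG; pts=np.array([[.102,0,.055-.0025,1],[.037,0,-.0025,1],[-.037,0,-.0025,1]]).T
        print((iB@F@pts)[[0,2]].T.round(3).tolist())
E
python3 - <<'E'
from cup import *
A=cur(); W1=lipat(-.03,.065,0)@G2; W2=lipat(.055,.03,45)@G2; W3=lipat(.056,.006,62)@G2
rows(A,W1,14,0,'W1'); rows(W1,W2,10,0,'W2'); rows(W2,W3,5,0,'W3')
chk(A,W1,5); print(); chk(W1,W2,5); print(); chk(W2,W3,3)
q=ctrl.get_obs()['q']
for X in (W1,W2,W3): q,e=ik(X,q); print(q,e)
E
```

```text
W1 n= 14 row [0.0002, -0.0126, 0.0134, 0.807, 1.011, -0.106, 0]
W2 n= 10 row [0.0785, -0.0, 0.0, -0.0, 1.234, 0.12, 0]
W3 n= 5 row [0.0593, 0.0, 0.0, 0.0, 0.521, 0.04, 0]
[[-0.139, -0.046], [-0.201, -0.101], [-0.273, -0.101]]
[[-0.119, -0.024], [-0.183, -0.079], [-0.255, -0.079]]
[[-0.099, -0.002], [-0.163, -0.057], [-0.236, -0.057]]
[[-0.077, 0.021], [-0.141, -0.035], [-0.215, -0.035]]
[[-0.054, 0.043], [-0.119, -0.012], [-0.193, -0.012]]
[[-0.03, 0.065], [-0.095, 0.01], [-0.169, 0.01]]

[[-0.03, 0.065], [-0.095, 0.01], [-0.169, 0.01]]
[[-0.011, 0.064], [-0.084, 0.019], [-0.157, 0.031]]
[[0.007, 0.059], [-0.072, 0.027], [-0.142, 0.05]]
[[0.025, 0.052], [-0.058, 0.033], [-0.124, 0.066]]
[[0.041, 0.042], [-0.044, 0.036], [-0.104, 0.079]]
[[0.055, 0.03], [-0.03, 0.037], [-0.082, 0.089]]

[[0.055, 0.03], [-0.03, 0.037], [-0.082, 0.089]]
[[0.056, 0.022], [-0.028, 0.037], [-0.075, 0.095]]
[[0.056, 0.014], [-0.025, 0.038], [-0.066, 0.099]]
[[0.056, 0.006], [-0.023, 0.038], [-0.058, 0.103]]
[ 0.003  0.035  1.796 -0.775  1.5    1.869] 9.839020971073018e-12
[-0.516 -0.078  1.71  -0.     1.509  1.215] 1.1323848728542823e-15
[-0.673  0.004  1.657  0.258  1.627  1.054] 1.2999814484855442e-10
```

Request:
jog_arm:
  deltas:
    - [0,-0.006,0.007,0.4,0.5,-0.05,0]
    - [0,-0.0126,0.0134,0.807,1.011,-0.106,0]
    - [0,-0.0126,0.0134,0.807,1.011,-0.106,0]
    - [0,-0.0126,0.0134,0.807,1.011,-0.106,0]
    - [0,-0.0126,0.0134,0.807,1.011,-0.106,0]
    - [0,-0.0126,0.0134,0.807,1.011,-0.106,0]
    - [0,-0.0126,0.0134,0.807,1.011,-0.106,0]
    - [0,-0.0126,0.0134,0.807,1.011,-0.106,0]
    - [0,-0.0126,0.0134,0.807,1.011,-0.106,0]
    - [0,-0.0126,0.0134,0.807,1.011,-0.106,0]
    - [0,-0.0126,0.0134,0.807,1.011,-0.106,0]
    - [0,-0.0126,0.0134,0.807,1.011,-0.106,0]

```text
t: 28.92
tool_pos: [0.5345, -0.0864, 0.2163]
tool_rot: [2.35, -0.139, -0.053]
contact_force: [-0.4, 0.3, -2.7]
opening: 0.0131
```

Request:
jog_arm:
  deltas:
    - [0,-0.0126,0.0134,0.807,1.011,-0.106,0]
    - [0,-0.0126,0.0134,0.807,1.011,-0.106,0]
    - [0,-0.006,0.007,0.4,0.5,-0.05,0]
    - [0,0,0,0,0,0,0]
    - [0,0,0,0,0,0,0]

```text
t: 29.33
tool_pos: [0.5513, -0.104, 0.2348]
tool_rot: [2.348, -0.192, -0.074]
contact_force: [0.2, 0.8, -2.5]
opening: 0.0128
```

```bash
python3 - <<'E'
from cv import *
F,A=rimfit('top17'); print((np.linalg.inv(BIN)@A@np.linalg.inv(G2))[:3])
fs=[]
for i in range(6): vision.get_image('top'); fs.append(ctrl.get_obs()['contact_force'])
print(np.mean(fs,0))
im=cv2.cvtColor(cv2.imread('pics/top17.png'),cv2.COLOR_BGR2RGB)
# mat region low-sat
s=cv2.cvtColor(im,cv2.COLOR_RGB2HSV)[...,1]; m=(s<75).astype(np.uint8); m[:,:305]=0; m[:,395:]=0; m[:200]=0; m[310:]=0
n,l,st,ce=cv2.connectedComponentsWithStats(m); print('mat blobs',[(ce[i].round().tolist(),int(st[i,4])) for i in range(1,n) if st[i,4]>12])
W2=lipat(.055,.03,45)@G2; rows(A,W2,10,0,'W2')
E
```

```text
beak 762 slope x 0.8375251248000465 (.84) slope y -0.016951502008568944 off at .08: 0.030505834826361947 (.036)
rim 362 [[-0.034, -0.056, 0.047], [0.062, -0.007, 0.049], [0.105, 0.049, 0.053]]
cup frame [ 0.677 -0.127  0.19 ] force [ 0.154  0.767 -2.503] torque [0.678 0.172 0.05 ] 29.3333
[[ 1.     0.001 -0.002 -0.132]
 [-0.001  1.    -0.004 -0.009]
 [ 0.002  0.004  1.     0.015]]
[ 0.173  0.267 -2.75 ]
mat blobs [([363.0, 219.0], 1076), ([392.0, 234.0], 15)]
W2 n= 10 row [0.0787, -0.0004, -0.0002, -0.008, 1.226, 0.14, 0]
```

Request:
jog_arm:
  deltas:
    - [0.04,0,0,0,0.6,0.07,0]
    - [0.0787,0,0,0,1.23,0.13,0]
    - [0.0787,0,0,0,1.23,0.13,0]
    - [0.0787,0,0,0,1.23,0.13,0]
    - [0.0787,0,0,0,1.23,0.13,0]
    - [0.0787,0,0,0,1.23,0.13,0]
    - [0.0787,0,0,0,1.23,0.13,0]
    - [0.0787,0,0,0,1.23,0.13,0]
    - [0.0787,0,0,0,1.23,0.13,0]
    - [0.0787,0,0,0,1.23,0.13,0]
    - [0.04,0,0,0,0.6,0.07,0]
    - [0,0,0,0,0,0,0]

```text
t: 30.68
tool_pos: [0.5316, -0.2187, 0.2729]
tool_rot: [3.13, -0.258, 0.004]
contact_force: [-0.0, -0.8, -1.9]
opening: 0.0133
```

Request:
jog_arm:
  deltas:
    - [0.0593,0,0,0,0.521,0.04,0]
    - [0.0593,0,0,0,0.521,0.04,0]
    - [0.0593,0,0,0,0.521,0.04,0]
    - [0.0593,0,0,0,0.521,0.04,0]
    - [0,0,0,0,0,0,0]
    - [0,0,0,0,0,0,0]

```text
t: 31.18
tool_pos: [0.529, -0.2362, 0.2688]
tool_rot: [-2.897, 0.233, -0.031]
contact_force: [-0.1, -1.3, -3.2]
opening: 0.0133
```

```bash
cat > bv.py <<'E'
from cup import *
import sys
def bv(nm=None):
    A=cur(); o=ctrl.get_obs(); E=np.linalg.inv(BIN)@A@np.linalg.inv(G2); print('t',o['t'],'tilt',np.degrees(np.arctan2(-E[2,0],E[0,0])).round(1),'lip',(E@[.102,0,.0525,1])[:3],'F',o['contact_force'],'open',o['opening'])
    im,d,P,T,c=cam('top'); 
    if nm: save(nm,im)
    S=(P-BIN[:3,3])@BIN[:3,:3]; ok=lambda x0,x1,y0,y1:(S[...,0]>x0)&(S[...,0]<x1)&(S[...,1]>y0)&(S[...,1]<y1)
    L=S@E[:3,:3]-E[:3,3]@E[:3,:3]   # cup coords
    m=(L[...,0]>.045)&(L[...,0]<.1)&(abs(L[...,1])<.035)&(abs(L[...,2]-(L[...,0]-.037)*.839)<.025); Q=L[m]
    if len(Q)>30:
        k=np.linalg.lstsq(np.c_[Q[:,:2],np.ones(len(Q))],Q[:,2],rcond=None)[0]; print('beak',len(Q),k,k[0]*.08+k[2],'(.036)')
    for x in np.arange(.01,.13,.01):
        m=ok(x-.004,x+.004,-.05,.05)&(S[...,2]<.03); m2=ok(x-.004,x+.004,.052,.062)&(S[...,2]<.03); print(round(x,2),[round(float(np.median(S[...,2][k])),3) if k.sum()>2 else None for k in (m,m2)],int(m.sum()),end=' ')
    print()
    return A,E
if __name__=='__main__':
    A,E=bv(sys.argv[1])
E
python3 bv.py top18; python3 - <<'E'
from cup import *
A=cur()
X=[A]+[arc(p,a,.055)@G2 for p,a in [(10,25),(24,35),(38,47),(50,60)]]
for i in range(4): rows(X[i],X[i+1],2,0,str(i)); chk(X[i],X[i+1],1)
E
```

```text
t 31.1833 tilt 58.5 lip [ 0.056 -0.01   0.011] F [-0.107 -1.283 -3.227] open 0.01331352224931174
beak 551 [ 0.701 -0.159 -0.015] 0.04159458637700361 (.036)
0.01 [0.026, None] 23 0.02 [0.024, None] 81 0.03 [0.021, None] 87 0.04 [0.019, None] 120 0.05 [0.016, -0.001] 140 0.06 [0.014, -0.001] 104 0.07 [-0.001, -0.001] 110 0.08 [-0.002, -0.002] 138 0.09 [-0.001, -0.002] 123 0.1 [-0.002, -0.002] 94 0.11 [-0.002, -0.001] 59 0.12 [-0.002, -0.002] 10 
0 n= 2 row [0.0564, -0.0012, 0.0008, -0.016, 0.634, 0.586, 0]
[[0.055, 0.011], [-0.026, 0.038], [-0.064, 0.101]]
[[0.054, -0.01], [-0.023, 0.026], [-0.054, 0.093]]
1 n= 2 row [0.0873, -0.0, -0.0, 0.0, 0.726, 0.036, 0]
[[0.054, -0.01], [-0.023, 0.026], [-0.054, 0.093]]
[[0.05, -0.022], [-0.02, 0.026], [-0.039, 0.098]]
2 n= 2 row [0.1047, 0.0, 0.0, -0.0, 0.824, -0.08, 0]
[[0.05, -0.022], [-0.02, 0.026], [-0.039, 0.098]]
[[0.043, -0.034], [-0.015, 0.028], [-0.019, 0.102]]
3 n= 2 row [0.1134, -0.0, -0.0, 0.0, 0.883, -0.234, 0]
[[0.043, -0.034], [-0.015, 0.028], [-0.019, 0.102]]
[[0.035, -0.042], [-0.008, 0.031], [0.005, 0.104]]
```

Request:
jog_arm:
  deltas:
    - [0.0564,0,0,0,0.634,0.586,0]
    - [0.0564,0,0,0,0.634,0.586,0]
    - [0.0873,0,0,0,0.726,0.036,0]
    - [0.0873,0,0,0,0.726,0.036,0]
    - [0.1047,0,0,0,0.824,-0.08,0]
    - [0.1047,0,0,0,0.824,-0.08,0]
    - [0.1134,0,0,0,0.883,-0.234,0]
    - [0.1134,0,0,0,0.883,-0.234,0]
    - [0,0,0,0,0,0,0]
    - [0,0,0,0,0,0,0]
    - [0,0,0,0,0,0,0]
    - [0,0,0,0,0,0,0]

```text
t: 32.23
tool_pos: [0.5219, -0.2879, 0.2335]
tool_rot: [-2.179, 0.17, -0.097]
contact_force: [-0.7, -2.6, -0.8]
opening: 0.0133
```

```bash
cat > iv.py <<'E'
from cup import *
import sys
# blades seen in bin: interior points low, and in cup
def iv(nm):
    for cn in ('top','scene'):
        im,d,P,T,c=cam(cn); save(nm+cn,im); S=(P-BIN[:3,3])@BIN[:3,:3]
        m=(S[...,0]>-.004)&(S[...,0]<.17)&(abs(S[...,1])<.078)&(S[...,2]<-.02)&(S[...,2]>-.175)
        print(cn,'inside pts',int(m.sum()),'z hist',np.histogram(S[m][:,2],bins=[-.175,-.16,-.15,-.14,-.12,-.09,-.06,-.02])[0])
iv(sys.argv[1])
E
python3 bv.py top19; python3 iv.py a19
```

```text
t 32.2333 tilt 99.9 lip [ 0.035 -0.008 -0.039] F [-0.712 -2.622 -0.819] open 0.013321978541605608
beak 151 [-0.027  0.013  0.01 ] 0.008240042617213533 (.036)
0.01 [-0.008, None] 5 0.02 [-0.019, None] 4 0.03 [None, None] 0 0.04 [None, None] 0 0.05 [None, None] 2 0.06 [-0.063, None] 10 0.07 [-0.074, None] 11 0.08 [None, None] 0 0.09 [None, None] 0 0.1 [None, None] 0 0.11 [None, None] 0 0.12 [-0.158, None] 49 
top inside pts 589 z hist [439  88   7   5   9  22  19]
scene inside pts 46 z hist [ 0  0  3  3  1  5 34]
```

Request:
jog_arm:
  deltas:
    - [0.05,0,0,0,0.4,-0.1,0]
    - [0,0,0,0,0,0,0]
    - [0,0,0,0,0,0,0]
    - [-0.05,0,0,0,-0.4,0.1,0]
    - [0.05,0,0,0,0.4,-0.1,0]
    - [0,0,0,0,0,0,0]
    - [0,0,0,0,0,0,0]
    - [-0.05,0,0,0,-0.4,0.1,0]
    - [0,0,0,0,0,0,0]
    - [0,0,0,0,0,0,0]

```text
t: 33.22
tool_pos: [0.5212, -0.2884, 0.2328]
tool_rot: [-2.176, 0.171, -0.096]
contact_force: [-0.6, -1.6, 0.9]
opening: 0.0132
```

```bash
python3 bv.py top20; python3 iv.py a20; python3 - <<'E'
from cup import *
A=cur()
# retreat: reverse arc
X=[A]+[arc(p,a,.055)@G2 for p,a in [(38,50),(20,35)]]+[lipat(.056,.012,62)@G2, lipat(.04,.05,45)@G2, lipat(-.03,.075,0)@G2]
for i,n in enumerate([2,3,3,4,9]): rows(X[i],X[i+1],n,0,str(i)); chk(X[i],X[i+1],2)
E
```

```text
t 33.2167 tilt 100.0 lip [ 0.036 -0.009 -0.04 ] F [-0.595 -1.559  0.933] open 0.013161370017924565
beak 159 [ 0.238  0.006 -0.009] 0.010517667044347121 (.036)
0.01 [-0.012, None] 6 0.02 [-0.02, None] 4 0.03 [None, None] 0 0.04 [None, None] 0 0.05 [None, None] 0 0.06 [-0.065, None] 7 0.07 [-0.074, None] 13 0.08 [None, None] 0 0.09 [None, None] 0 0.1 [None, None] 0 0.11 [None, None] 0 0.12 [-0.158, None] 39 
top inside pts 563 z hist [424  86  13   0   0  23  17]
scene inside pts 39 z hist [ 0  0  1  4  5  9 20]
0 n= 2 row [-0.0886, -0.0011, 0.0017, -0.027, -0.69, 0.163, 0]
[[0.036, -0.041], [-0.007, 0.033], [0.006, 0.105]]
[[0.04, -0.038], [-0.009, 0.032], [-0.003, 0.106]]
[[0.043, -0.034], [-0.012, 0.031], [-0.012, 0.105]]
1 n= 3 row [-0.0873, 0.0, 0.0, 0.0, -0.714, 0.123, 0]
[[0.043, -0.034], [-0.012, 0.031], [-0.012, 0.105]]
[[0.048, -0.027], [-0.015, 0.031], [-0.025, 0.104]]
[[0.052, -0.019], [-0.018, 0.03], [-0.037, 0.101]]
2 n= 3 row [-0.0756, 0.0, 0.0, -0.0, -0.843, -0.397, 0]
[[0.052, -0.019], [-0.018, 0.03], [-0.037, 0.101]]
[[0.055, -0.004], [-0.02, 0.037], [-0.047, 0.106]]
[[0.056, 0.012], [-0.023, 0.044], [-0.058, 0.109]]
3 n= 4 row [-0.0742, -0.0, -0.0, 0.0, -1.087, -0.282, 0]
[[0.056, 0.012], [-0.023, 0.044], [-0.058, 0.109]]
[[0.049, 0.032], [-0.033, 0.051], [-0.077, 0.111]]
[[0.04, 0.05], [-0.045, 0.057], [-0.097, 0.109]]
4 n= 9 row [-0.0873, 0.0, -0.0, 0.0, -1.256, 0.146, 0]
[[0.04, 0.05], [-0.045, 0.057], [-0.097, 0.109]]
[[0.007, 0.069], [-0.074, 0.044], [-0.142, 0.072]]
[[-0.03, 0.075], [-0.095, 0.02], [-0.169, 0.02]]
```

Request:
jog_arm:
  deltas:
    - [-0.0886,0,0,-0.03,-0.69,0.16,0]
    - [-0.0886,0,0,-0.03,-0.69,0.16,0]
    - [-0.0873,0,0,0,-0.714,0.123,0]
    - [-0.0873,0,0,0,-0.714,0.123,0]
    - [-0.0873,0,0,0,-0.714,0.123,0]
    - [-0.0756,0,0,0,-0.843,-0.397,0]
    - [-0.0756,0,0,0,-0.843,-0.397,0]
    - [-0.0756,0,0,0,-0.843,-0.397,0]
    - [-0.0742,0,0,0,-1.087,-0.282,0]
    - [-0.0742,0,0,0,-1.087,-0.282,0]
    - [-0.0742,0,0,0,-1.087,-0.282,0]
    - [-0.0742,0,0,0,-1.087,-0.282,0]

```text
t: 34.37
tool_pos: [0.5336, -0.2008, 0.292]
tool_rot: [3.129, -0.251, 0.002]
contact_force: [-0.1, -0.6, -2.1]
opening: 0.0129
```

Request:
jog_arm:
  deltas:
    - [-0.0873,0,0,0,-1.256,0.146,0]
    - [-0.0873,0,0,0,-1.256,0.146,0]
    - [-0.0873,0,0,0,-1.256,0.146,0]
    - [-0.0873,0,0,0,-1.256,0.146,0]
    - [-0.0873,0,0,0,-1.256,0.146,0]
    - [-0.0873,0,0,0,-1.256,0.146,0]
    - [-0.0873,0,0,0,-1.256,0.146,0]
    - [-0.0873,0,0,0,-1.256,0.146,0]
    - [-0.0873,0,0,0,-1.256,0.146,0]
    - [0,0,0,0,0,0,0]
    - [0,0,0,0,0,0,0]
    - [0,0,0,0,0,0,0]

```text
t: 35.37
tool_pos: [0.5501, -0.1042, 0.2426]
tool_rot: [2.35, -0.191, -0.075]
contact_force: [0.0, -0.2, -0.8]
opening: 0.0133
```

```bash
python3 bv.py top21; python3 - <<'E'
from cup import *
A=cur(); F=A@np.linalg.inv(G2)
im,d,P,T,c=cam('top'); L=(P-F[:3,3])@F[:3,:3]; g=cv2.cvtColor(im,cv2.COLOR_RGB2GRAY)
m=(L[...,0]>-.03)&(L[...,0]<.03)&(abs(L[...,1])<.04)&(abs(L[...,2])<.03); k=L[m]; print('floor z',np.percentile(k[:,2],[1,50,95,99]),'gray',np.percentile(g[m],[0,1,5,50]),len(k))
v,u=np.nonzero(m); print(u.min(),u.max(),v.min(),v.max())
im2,*_=cam('scene')
a=cv2.resize(im[110:290,310:550],(480,360)); b=cv2.resize(im2[90:270,120:300],(320,320)); s=np.zeros((360,800,3),np.uint8); s[:,:480]=a; s[:320,480:]=b; save('c21',s)
W=C0@G2; print('C0 place',W[:3,3])
U=C0.copy();U[2,3]+=.06; U=U@G2; rows(A,U,16,0,'to mat'); rows(U,W,1)
E
```

```text
t 35.3667 tilt -0.0 lip [-0.03  -0.01   0.075] F [ 0.025 -0.174 -0.833] open 0.01334476314144459
beak 956 [ 0.84  -0.005 -0.031] 0.03643936400792408 (.036)
0.01 [-0.001, -0.0] 165 0.02 [-0.002, -0.001] 159 0.03 [-0.001, -0.001] 157 0.04 [-0.002, -0.002] 161 0.05 [-0.002, -0.001] 159 0.06 [-0.001, -0.002] 154 0.07 [-0.001, -0.002] 161 0.08 [-0.001, -0.001] 162 0.09 [-0.002, -0.002] 161 0.1 [-0.002, -0.002] 164 0.11 [-0.001, -0.001] 168 0.12 [-0.002, -0.001] 41 
floor z [-0.003  0.002  0.005  0.007] gray [143.   158.86 191.3  197.  ] 787
380 408 159 190
C0 place [ 0.439 -0.013  0.056]
to mat n= 16 row [0.0, 0.0112, -0.0117, -0.72, -0.951, 0.176, 0]
 n= 1 row [-0.0, 0.0, -0.0, -0.0, -4.243, 4.243, 1.0]
```

Request:
jog_arm:
  deltas:
    - [0,0.0112,-0.0117,-0.72,-0.951,0.176,0]
    - [0,0.0112,-0.0117,-0.72,-0.951,0.176,0]
    - [0,0.0112,-0.0117,-0.72,-0.951,0.176,0]
    - [0,0.0112,-0.0117,-0.72,-0.951,0.176,0]
    - [0,0.0112,-0.0117,-0.72,-0.951,0.176,0]
    - [0,0.0112,-0.0117,-0.72,-0.951,0.176,0]
    - [0,0.0112,-0.0117,-0.72,-0.951,0.176,0]
    - [0,0.0112,-0.0117,-0.72,-0.951,0.176,0]
    - [0,0.0112,-0.0117,-0.72,-0.951,0.176,0]
    - [0,0.0112,-0.0117,-0.72,-0.951,0.176,0]
    - [0,0.0112,-0.0117,-0.72,-0.951,0.176,0]
    - [0,0.0112,-0.0117,-0.72,-0.951,0.176,0]

```text
t: 36.52
tool_pos: [0.4683, -0.032, 0.146]
tool_rot: [2.354, 0.042, 0.017]
contact_force: [0.8, 0.9, -1.4]
opening: 0.0134
```

Request:
jog_arm:
  deltas:
    - [0,0.0112,-0.0117,-0.72,-0.951,0.176,0]
    - [0,0.0112,-0.0117,-0.72,-0.951,0.176,0]
    - [0,0.0112,-0.0117,-0.72,-0.951,0.176,0]
    - [0,0.0112,-0.0117,-0.72,-0.951,0.176,0]
    - [0,0,0,0,0,0,0]
    - [0,0,0,0,0,0,0]
    - [0,0,0,0,0,0,0]

```text
t: 37.1
tool_pos: [0.4395, -0.0124, 0.1154]
tool_rot: [2.352, 0.117, 0.047]
contact_force: [-0.3, -0.2, -1.0]
opening: 0.0134
```

```bash
python3 - <<'E'
from cv import *
F,A=rimfit('top22'); F2=A@np.linalg.inv(G2); print(F2)
im,d,P,T,c=cam('top'); hsv=cv2.cvtColor(im,cv2.COLOR_RGB2HSV).astype(int)
B=C0.copy(); B[2,3]+=.001; rows(A,B@G2,5,0,'down')
E
```

```text
beak 654 slope x 0.8404730104768016 (.84) slope y -0.0066339476813512405 off at .08: 0.031111094376476515 (.036)
rim 321 [[-0.034, -0.057, 0.047], [0.065, -0.0, 0.049], [0.105, 0.049, 0.055]]
cup frame [ 0.567 -0.003  0.07 ] force [-0.275 -0.214 -1.041] torque [0.498 0.23  0.001] 37.1
[[ 0.099  0.995  0.001  0.567]
 [-0.995  0.099  0.002 -0.003]
 [ 0.002 -0.001  1.     0.065]
 [ 0.     0.     0.     1.   ]]
down n= 5 row [0.0004, -0.0001, 0.0003, -0.004, -0.825, 0.832, 0]
```

Request:
jog_arm:
  deltas:
    - [0,0,0,0,-1,1,0]
    - [0,0,0,0,-1,1,0]
    - [0,0,0,0,-1,1,0]
    - [0,0,0,0,-0.7,0.7,0]
    - [0,0,0,0,-0.43,0.43,0]
    - [0,0,0,0,0,0,0]
    - [0,0,0,0,0,0,0]
    - [0,0,0,0,0,0,0]

```text
t: 37.87
tool_pos: [0.4396, -0.0124, 0.0573]
tool_rot: [2.352, 0.117, 0.048]
contact_force: [-1.0, -0.1, -1.3]
opening: 0.0131
```

```bash
python3 cv.py
```

```text
beak 598 slope x 0.8549400602244178 (.84) slope y -0.004669668275039014 off at .08: 0.03133034644364001 (.036)
rim 310 [[-0.033, -0.057, 0.047], [0.073, -0.003, 0.049], [0.105, 0.05, 0.054]]
cup frame [ 0.567 -0.003  0.012] force [-1.011 -0.083 -1.298] torque [ 0.556  0.187 -0.046] 37.8667
```

Request:
jog_arm:
  deltas:
    - [0,0,0,0,-0.1,0.1,0]
    - [0,0,0,0,0,0,0]
    - [0,0,0,0,0,0,0.22]
    - [0,0,0,0,0,0,0.28]
    - [0,0,0,0,0,0,0.35]
    - [0,0,0,0,0,0,0.4]
    - [0,0,0,0,0,0,0.4]
    - [0,0,0,0,0,0,0.4]
  grip_force: 20

```text
t: 38.58
tool_pos: [0.439, -0.0125, 0.0552]
tool_rot: [2.352, 0.117, 0.046]
contact_force: [0.2, -0.1, 0.8]
opening: 0.0343
```

Request:
jog_arm:
  deltas:
    - [0,0,0,0,0,-1.5,0.4]
    - [0,0,0,0,0,-2.5,0.4]
    - [0,0,0,0,0,-3,0.4]
    - [0,0,0,0,0,-3,0.4]
    - [0,0,0,0,1.5,-3,0.4]
    - [0,0,0,0,1.5,-3,0.4]
    - [0,0,0,0,0,0,0.4]
    - [0,0,0,0,0,0,0.4]

```text
t: 39.25
tool_pos: [0.4314, 0.0803, 0.1915]
tool_rot: [2.354, 0.116, 0.052]
contact_force: [-0.2, -0.3, -0.7]
opening: 0.0341
```

```bash
python3 - <<'E'
from cup import *
o=ctrl.get_obs(); print(o['t'],o['tool_pos'],o['contact_force'])
im,d,P,T,c=cam('top'); save('top24',im); im2,d2,P2,T2,c2=cam('scene'); save('scene24',im2)
L=(P-C0[:3,3])@C0[:3,:3]
m=(L[...,0]>.05)&(L[...,0]<.095)&(abs(L[...,1])<.035)&(abs(L[...,2]-(L[...,0]-.037)*.839)<.03); Q=L[m]; k=np.linalg.lstsq(np.c_[Q[:,:2],np.ones(len(Q))],Q[:,2],rcond=None)[0]; print('beak',len(Q),k,k[0]*.08+k[2])
m=(L[...,0]>-.025)&(L[...,0]<.03)&(abs(L[...,1])<.035)&(abs(L[...,2])<.03); Q=L[m]; k=np.linalg.lstsq(np.c_[Q[:,:2],np.ones(len(Q))],Q[:,2],rcond=None)[0]; print('cup floor',len(Q),k)
S=(P-BIN[:3,3])@BIN[:3,:3]; m=(S[...,0]>.01)&(S[...,0]<.11)&(abs(S[...,1])<.055); print('flap z',np.percentile(S[m][:,2],[1,50,99]))
im0=cv2.cvtColor(cv2.imread('pics/top0.png'),cv2.COLOR_BGR2RGB)
def low(i): return cv2.cvtColor(i,cv2.COLOR_RGB2HSV)[...,1]<70
df=low(im)&~cv2.dilate(low(im0).astype(np.uint8),np.ones((5,5))).astype(bool); df[340:]=0
n,l,st,ce=cv2.connectedComponentsWithStats(df.astype(np.uint8)); print([(ce[i].round().tolist(),int(st[i,4])) for i in range(1,n) if st[i,4]>10])
a=cv2.resize(im[100:360,130:560],(645,390)); b=im2[90:250,120:300]
bb=cv2.resize(cv2.imread('pics/a20top.png')[:,:,::-1][130:250,420:550],(155,143)); s=np.zeros((600,800,3),np.uint8); s[:390,:645]=a; s[390:600,:236]=cv2.resize(b,(236,210)); s[:143,645:]=bb
e=cv2.resize(im2[100:250,130:280],(210,210)); s[390:600,240:450]=cv2.resize(im2[150:240,150:260],(210,210)); s[390:600,460:800]=cv2.resize(im2[200:440,240:500],(340,210)); save('c24',s)
E
```

```text
39.25 [0.431 0.08  0.192] [-0.215 -0.331 -0.743]
beak 596 [ 0.85   0.002 -0.032] 0.035882332739694725
cup floor 640 [-0.006 -0.     0.001]
flap z [-0.007 -0.002  0.003]
[([206.0, 290.0], 683), ([266.0, 303.0], 1159), ([310.0, 295.0], 40), ([314.0, 302.0], 25)]
```

View pics/c24.png

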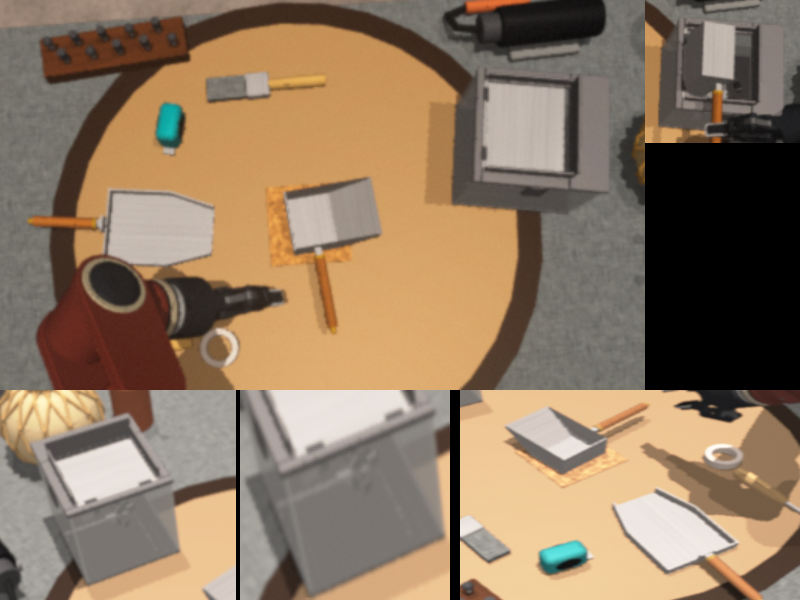

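```bash
python3 -c "
from station import ctrl
print(ctrl.finish_job())"
```

```text
the job is handed in; nothing more can be done
None
```

The job is handed in at about 39 s of the 208 s allowed. I found four worn blades, two on the tray and two stray on the bench.

**What I did**
- I picked the two strays off the bench and set them in the cup.
- I tipped the two tray blades in with them and put the tray back where it had been.
- I carried the cup to the bin, pressed the flap open with the beak's rim and tipped the cup to about 100 degrees, with two extra shakes.
- I stood the cup back on its mat and moved the arm clear.

**Last checks**
- **Cup:** it stands upright and level on the mat, and is empty.
- **Tray:** it is empty. The depth data put it flat on the bench when I set it down.
- **Flap:** it is shut and level, with nothing on it.
- **Bench:** there are no blades left on it, and the brush, tape measure and tape roll are where they were.

**What I could not fully check**
- **Blades in the bin:** I never counted all four there; I saw them only faintly through the tub. The depth data showed new shapes on its floor, and the measured load fell by about 1.9 N over the pour, while four blades weigh only about 0.7 N.
- **Blades in the cup before the pour:** only three shanks were plainly visible. I took the fourth to be underneath, since none was on the bench or tray.
- **Gouge:** the arm partly hid it in the last picture. I did not go near it.

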